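# Set up the chocolate printing bench: stand up the screen and check in the paste cartridges

## Task

Fold the orange kickstand on the back of the printer's hand-held screen fully out, then stand the screen up on it on the black mat, bottom edge on the white strip and screen facing the yellow line. Clear the spent cartridge (whitish, black cap) off the reader into the yellow tray, and stand every filled paste cartridge upright on a white pad of its own at the reader, in any order, its blue mark turned squarely to the reader; when the screen and all filled cartridges stand in place, press the green scan button fully down and let it come up. Leave the other things on the bench where they are.

Things in the scene. Friction and masses are not known exactly. Their poses are not given: they have to be found in the camera images.
- pendant_mid (a point): Centre of the hand-held screen (pendant): slab 60 mm wide, 120 mm tall, 14 mm thick, 0.24 kg, dark mint, blue screen. Axes: z up its height, x out of the screen, y across its width. It starts screen down, back up, on a rest sloping 40 degrees, top edge high. The rest is only 34 mm wide, so 13 mm of the pendant overhang freely at each side; it can be gripped across its 60 mm width
- pendant_foot (a point): Middle of the pendant's bottom edge (60 mm below its centre along its own z); same axes. At the start it sits against the lip of the fixed padded rest, 30 mm above the table
- kick_tab (a point): Middle of the finger tab of the kickstand: a lug 14 mm wide (along y), 9 mm along the leg, standing 18 mm out of the leg's outer face; this point is 62 mm from the hinge along the leg and 14 mm out from the leg's mid-plane (7 mm short of the tab's outer end). The tab can be pinched across its 14 mm width
- kick_foot (a point): Middle of the rubber foot bar at the leg's free end, 77 mm from the hinge; bar radius 4 mm, 40 mm long along y. Axes are the kickstand's own: equal to the pendant's when folded, z from foot to hinge. The leg is 18 mm wide and 6 mm thick
- kickstand (a joint): Kickstand angle (rad): 0 folded on the back, 0.65 fully out at its stop, foot end away from the back. Hinge axis: the pendant's y, 11 mm behind its mid-plane (-x) and 85 mm up from its bottom edge; the folded leg runs down from there. Stiff hinge (0.025 N m), stays where left. Fully out, the pendant stands on bottom edge and foot bar leaning back about 0.37 rad
- mat_mid (a point): Centre of the white strip on the black display mat (flat on the table, 150 by 130 mm, 1 mm, fixed): the pendant's bottom edge belongs on the strip. The strip runs along y; x points to the yellow line on the mat, the side to which the screen must face; the leg goes to -x
- reader_mid (a point): Middle of the row of four pads, on the table. The reader (fixed, mint green bar 50 by 310 mm, 45 mm high) stands beyond the row: x points from the pads to its face with the black scan windows, 50 mm away; the row runs along y. The pads are flat white circles of 50 mm diameter at table height, centred at x = 0 and y = -112.5, -37.5, 37.5 and 112.5 mm
- scan (a joint): Travel of the green scan button (radius 14 mm) on top of the reader bar: 0 up, 0.006 m fully pressed (about 4 N); it springs back. The button stands over the point x = 75 mm, y = 0 of reader_mid; its top face, to be pressed straight down, is 67 mm above the table
- cart0_mid (a point): Centre of the dark brown paste cartridge (may be absent): upright cylinder, 44 mm diameter, 52 mm high, white cap, 0.11 kg; this point is 26 mm above its base. Its own x points to its blue mark, z up
- cart0_mark (a point): The blue mark of the dark brown cartridge: a stripe 12 mm wide up its side, continued on the cap; this point is half-way up, 22 mm from the axis
- cart1_mid (a point): Centre of the milk-chocolate brown paste cartridge (may be absent): upright cylinder, 44 mm diameter, 52 mm high, white cap, 0.11 kg; this point is 26 mm above its base. Its own x points to its blue mark, z up
- cart1_mark (a point): The blue mark of the milk-chocolate brown cartridge: a stripe 12 mm wide up its side, continued on the cap; this point is half-way up, 22 mm from the axis
- cart2_mid (a point): Centre of the cream paste cartridge (may be absent): upright cylinder, 44 mm diameter, 52 mm high, white cap, 0.11 kg; this point is 26 mm above its base. Its own x points to its blue mark, z up
- cart2_mark (a point): The blue mark of the cream cartridge: a stripe 12 mm wide up its side, continued on the cap; this point is half-way up, 22 mm from the axis
- cart3_mid (a point): Centre of the pink paste cartridge (may be absent): upright cylinder, 44 mm diameter, 52 mm high, white cap, 0.11 kg; this point is 26 mm above its base. Its own x points to its blue mark, z up
- cart3_mark (a point): The blue mark of the pink cartridge: a stripe 12 mm wide up its side, continued on the cap; this point is half-way up, 22 mm from the axis
- spent_mid (a point): Centre of the spent cartridge: whitish, black cap, no mark, same size (44 mm diameter, 52 mm high, 0.06 kg, point 26 mm above its base). It starts upright somewhere on the row of pads
- tray_mid (a point): Middle of the underside of the yellow tray for spent cartridges (fixed, open top, 105 by 105 mm outside, walls 4 mm thick and 25 mm high, floor 4 mm); z up
- bowl: Bystander to leave alone: white bowl, 100 mm wide. Origin under its middle
- spatula: Bystander to leave alone: spatula, 200 mm long. Origin under its middle
- syringe: Bystander to leave alone: empty syringe, 22 mm thick, 130 mm long. Origin under its middle
- wrench: Bystander to leave alone: wrench, 140 mm long. Origin under its middle
- mug: Bystander to leave alone: blue mug, 76 mm wide, 85 mm high. Origin under its middle
- sprinkles: Bystander to leave alone: clear jar with orange lid, 56 mm wide, 80 mm high. Origin under its middle

How it is judged:
On the way, in this order (a step that is already met when the one before it is completed fails the run):
1. the kickstand is folded out (value of joint kickstand above 0.55 rad), for 0.2 s.
2. the screen stands on its mat, the spent cartridge is in the tray and every filled cartridge stands on a pad with its mark to the reader (horizontal distance between pendant_foot and mat_mid below 0.035 m and angle between pendant_mid's own z axis and vertical between 0.25 and 0.48 rad and height (world z) of each of pendant_foot, kick_foot below 0.012 m and height (world z) of pendant_mid above 0.045 m and value of joint kickstand above 0.55 rad and angle between the y axis of pendant_mid and the y axis of mat_mid, either way round below 0.35 rad and x of kick_foot in the frame of mat_mid below 0 m and x of spent_mid in the frame of tray_mid between -0.04 and 0.04 m and y of spent_mid in the frame of tray_mid between -0.04 and 0.04 m and z of spent_mid in the frame of tray_mid below 0.036 m and (y of cart0_mid in the frame of reader_mid between -0.1245 and -0.1005 m or y of cart0_mid in the frame of reader_mid between -0.0495 and -0.0255 m or y of cart0_mid in the frame of reader_mid between 0.0255 and 0.0495 m or y of cart0_mid in the frame of reader_mid between 0.1005 and 0.1245 m) and x of cart0_mid in the frame of reader_mid between -0.012 and 0.012 m and angle between each of cart0_mid, cart1_mid, cart2_mid, cart3_mid's own z axis and vertical below 0.15 rad and height (world z) of each of cart0_mid, cart1_mid, cart2_mid, cart3_mid below 0.034 m and angle between the x axis of each of cart0_mid, cart1_mid, cart2_mid, cart3_mid and the x axis of reader_mid, either way round below 0.28 rad and x of each of cart0_mark, cart1_mark, cart2_mark, cart3_mark in the frame of reader_mid above 0.004 m and (y of cart1_mid in the frame of reader_mid between -0.1245 and -0.1005 m or y of cart1_mid in the frame of reader_mid between -0.0495 and -0.0255 m or y of cart1_mid in the frame of reader_mid between 0.0255 and 0.0495 m or y of cart1_mid in the frame of reader_mid between 0.1005 and 0.1245 m) and x of cart1_mid in the frame of reader_mid between -0.012 and 0.012 m and (y of cart2_mid in the frame of reader_mid between -0.1245 and -0.1005 m or y of cart2_mid in the frame of reader_mid between -0.0495 and -0.0255 m or y of cart2_mid in the frame of reader_mid between 0.0255 and 0.0495 m or y of cart2_mid in the frame of reader_mid between 0.1005 and 0.1245 m) and x of cart2_mid in the frame of reader_mid between -0.012 and 0.012 m and (y of cart3_mid in the frame of reader_mid between -0.1245 and -0.1005 m or y of cart3_mid in the frame of reader_mid between -0.0495 and -0.0255 m or y of cart3_mid in the frame of reader_mid between 0.0255 and 0.0495 m or y of cart3_mid in the frame of reader_mid between 0.1005 and 0.1245 m) and x of cart3_mid in the frame of reader_mid between -0.012 and 0.012 m), for 0.3 s.
3. the scan button is pressed (value of joint scan above 0.0045 m), for 0.05 s.
At the end, for the whole second after the job is handed in: Kickstand over 0.55 rad; screen stands on edge and foot bar, leaning 0.25-0.48 rad, edge within 35 mm of the strip, facing within 0.35 rad; spent cartridge in the tray; each filled one upright (0.15 rad), within 12 mm of a pad, mark to the reader within 0.28 rad; button pressed, then up (all of step 2 and value of joint scan below 0.002 m); the robot touches nothing.
It fails at once if another thing on the bench is disturbed (moved over 30 mm) (distance of any of bowl, spatula, syringe, wrench, mug, sprinkles from where it was at the start of the episode above 0.03 m).
Of cart0, cart1, cart2, cart3 only 2 to 4 are there at a start; the rules pass over those that are not, and their reading is None.
At some moment in a run one of cart0, cart1, cart2, cart3 may be knocked a few centimetres aside while the robot is not near it.
It also fails if it takes over 210 s, if anything falls off the work surface, if the arm or the gripper's body presses on something with over 40 N, if the wrist force passes 120 N, or if a joint passes its speed limit or range.

## Robot

A 7-joint arm with a two-finger parallel gripper is mounted at the origin on the work surface. World frame = base frame: x ahead of the robot, y to its left, z up, the work surface at z = 0. Lengths are in m, angles in rad, forces in N, time in s.
With the tool pointing down it reaches from about 0.425 to 0.925 m from the base axis. Payload 6.8 kg.
Tool frame: the origin (TCP) lies midway between the tips of the shut fingers; the grasp point (between the pads) lies 19 mm behind it (robot.grip_point_offset is the x of the grasp point in the tool frame, in m); x points along the fingers, z is the direction in which the jaws open and shut, and the axes are right-handed (so a half turn about x gives the same grasp; the last joint's range is limited). The gripper opens to 88 mm and grips with 3 to 60 N. Pads are 20 mm wide; open, the fingers measure 115 mm over their backs; the gripper's body (75 mm by 178 mm) begins 61 mm behind the grasp point.
Start: joints at [1.16, 0.477, 0.022, 1.555, -0.011, 1.109, -0.083], TCP at [0.201, -0.644, 0.188] pointing down, gripper open.
Joint ranges: [-2.96, 2.96], [-0.34, 2.1], [-1.41, 1.46], [0.24, 2.44], [-1.37, 4.51], [0.17, 1.92], [-2.96, 2.96]. Speed limits (rad/s): [2.39, 2.39, 3.14, 3.14, 3.14, 3.14, 3.14].

## Interface

Orientations are given as a unit quaternion [x, y, z, w].
In Python, from plant import robot, optics, workorder gives the robot as it stands.
- The arm moves only by the shell command python3 -m crank 'ROWS'. ROWS is JSON, a list of rows, each a list of 7 numbers: the opening, from 0 (shut) to 1 (fully open), then the shift along the tool's x, y, z as a fraction of full scale, then the turn, a rotation vector about the tool's x, y, z as a fraction of full scale. A call has 1 to 8 rows; each row shifts and turns the commanded pose from where the row before left it, along the tool's axes as they then stand; what a row does not reach is not made up. Full scale, the value 1, is 0.075 m for a shift and pi/4 rad for a turn. A row lasts 1/12 s, in which the tool goes at most 41.7 mm and 7.16 degrees, less where a joint would pass 70% of its speed; a pose out of reach is approached as far as the arm can. A call with a number of a shift or a turn outside -1 to 1 is refused whole. A call with a gripper value outside its range is refused whole. The fingers move at their own pace and stop on an object; the grip force is fixed at half the most. Time passes only in rows, so rows that do not move let the fingers close. It gives the time, the measured TCP pose, the force and the opening at its end, in the units of the state.
- robot.state(): the state, without advancing time (a new reading comes with each control period).
- optics.camera(name): name is "side" or "top"; returns a dict with "image" (400x640x3 uint8, red, green, blue), "vertical_fov" (degrees; the focal length in pixels is half the picture's height over the tangent of half this angle, whatever the lens; pixels are square), "cx", "cy" (the principal point, pixels), "D" ([k1, k2, p1, p2, k3] as OpenCV has them; the pictures are not rectified), "origin" and "attitude" of the camera in the world. Camera axes: x right, y up, looking along -z (the intrinsics and any distortion apply to the point x, -y, -z); pixel columns grow to the right and rows downward; lengths in m; the calibration is good to about 2 mm. A picture is of the moment at which its call begins. There is no depth.
- workorder.sign_off(): hands the job in, once; it reports no verdict.
The state is a dict: "t": time; "joint_pos": joint angles; "qvel": joint speeds; "tau": joint torques, N m; "position": TCP position; "orientation": TCP orientation; "ft_force": force on the tool from outside, world axes, zero at the start; "ft_torque": the same for the moment, N m; "gripper_width": opening from 0.0 (shut) to 1.0 (fully open).
Only numpy, scipy, OpenCV 4.12 (cv2) and the standard library are available. Lean on these libraries where they do the work, as an engineer would, in place of code of your own. Each camera call takes 0.05 s, during which the arm holds its last target. There are 200 camera calls.

## Working session

There is one attempt and no reset: what is moved stays moved. The work goes in short steps, Python scripts to look and compute and a shell command to move; the robot and the scene stay as the last step left them, time stands still between calls to the robot, and variables do not carry over. Pictures are saved under pics/ and viewed, on a budget of 14 in all, crops included, one or two more only if the job needs it, and the job is handed in when it is done.

```bash
ls; mkdir -p pics
python3 - <<'E'
from plant import robot, optics, workorder
import cv2,json
s=robot.state();print({k:(v if not hasattr(v,'tolist') else v.tolist()) for k,v in s.items()})
for n in("side","top"):
    c=optics.camera(n);print(n,{k:v for k,v in c.items() if k!='image'})
    cv2.imwrite(f'pics/{n}0.png',c['image'][:,:,::-1])
E
```

```text
pics
{'t': 0.0, 'joint_pos': [1.15991070799339, 0.47775272333969016, 0.02238127837686762, 1.5564219504031502, -0.011497812645201893, 1.1093150097742186, -0.08307344656362417], 'qvel': [0.0014249823608111418, -0.002382935426638657, -0.0004544901660209793, -0.0023999363571379074, 0.0012102764261577653, 0.0018348408362929363, 0.0005302863224196847], 'tau': [-0.0011886445645359345, -58.285675048828125, 1.5341415256261826, -27.260935306549072, -0.054389918223023415, 0.016967921401374042, 0.00012477872132876655], 'position': [0.2010320423467112, -0.6436831956672556, 0.1870268224163142], 'orientation': [0.41919576944389986, 0.5702243889581862, -0.41854359065671604, 0.569157549223221], 'ft_force': [-0.19313655822802944, 0.43245617065986924, -0.026410118784341737], 'ft_torque': [-0.020749910031647962, 0.0181966099938807, -0.014145559904374137], 'gripper_width': 0.9989727563092483}
side {'vertical_fov': 54.62467463311319, 'cx': 320.1614517734093, 'cy': 205.02169781476252, 'D': array([-0.06542601,  0.        ,  0.        ,  0.        ,  0.        ]), 'origin': array([0.15110818, 0.69679037, 0.90270491]), 'attitude': array([-0.10799692,  0.35958425,  0.89289747, -0.24853557])}
top {'vertical_fov': 56.272113000523014, 'cx': 316.2818117758716, 'cy': 199.8216814841503, 'D': array([-0.08071076,  0.        ,  0.        ,  0.        ,  0.        ]), 'origin': array([0.44068096, 0.01686211, 1.14297522]), 'attitude': array([-0.04759821,  0.04524224,  0.71169272, -0.69941478])}
```

View pics/top0.png

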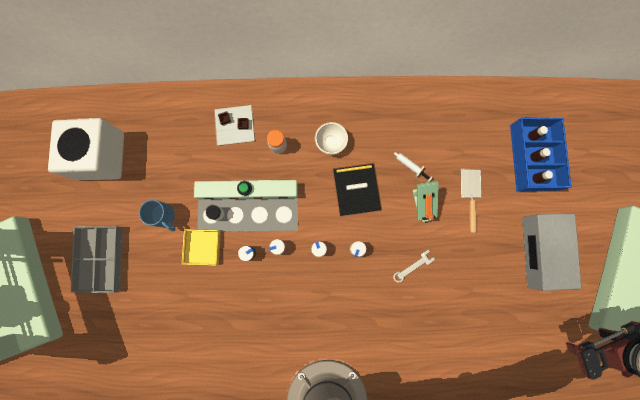

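View pics/side0.png

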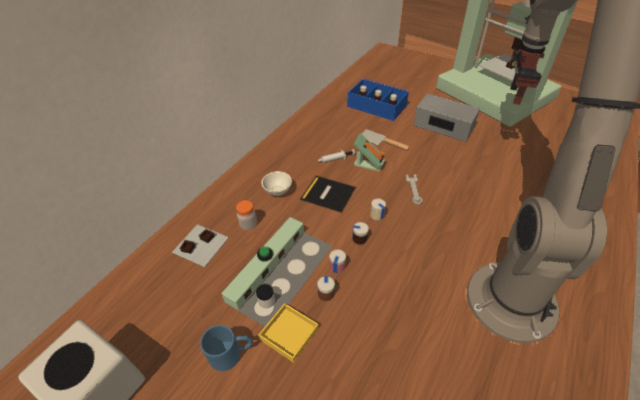

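The top view shows the spent cartridge on the leftmost pad (213,214) and four filled ones at about (246,254), (277,247), (319,249) and (358,249). The mat is at (357,189), and the pendant on its rest is at (427,202). The side view agrees.

```bash
cat > h.py <<'E'
import numpy as np, cv2, json, sys
from scipy.spatial.transform import Rotation as R
from plant import robot, optics
def cam(n): return optics.camera(n)
def intr(c):
    f=200/np.tan(np.radians(c['vertical_fov'])/2)
    return np.array([[f,0,c['cx']],[0,f,c['cy']],[0,0,1]])
F=np.diag([1.,-1,-1])
def proj(c,P):
    P=np.atleast_2d(P).astype(float); Rw=R.from_quat(c['attitude']).as_matrix()
    q=(P-c['origin'])@Rw@F
    return cv2.projectPoints(q,np.zeros(3),np.zeros(3),intr(c),c['D'])[0][:,0]
def ray(c,uv):
    uv=np.atleast_2d(uv).astype(float)
    n=cv2.undistortPoints(uv[:,None],intr(c),c['D'])[:,0]
    d=np.c_[n,np.ones(len(n))]@F@R.from_quat(c['attitude']).as_matrix().T
    return d
def at(c,uv,z):
    d=ray(c,uv); o=c['origin']; return o+d*((z-o[2])/d[:,2])[:,None]
def tri(c1,u1,c2,u2):
    d1=ray(c1,u1)[0];d2=ray(c2,u2)[0];A=np.c_[d1,-d2]
    s=np.linalg.lstsq(A,c2['origin']-c1['origin'],rcond=None)[0]
    a=c1['origin']+s[0]*d1;b=c2['origin']+s[1]*d2
    return (a+b)/2,np.linalg.norm(a-b)
def crop(c,x0,y0,x1,y1,k,name):
    cv2.imwrite('pics/'+name,cv2.resize(c['image'][y0:y1,x0:x1,::-1],None,fx=k,fy=k,interpolation=cv2.INTER_CUBIC))
E
python3 - <<'E'
from h import *
c=cam('top');np.save('pics/top0.npy',c,allow_pickle=True);crop(c,180,130,460,290,2.85,'tz.png')
s=cam('side');np.save('pics/side0.npy',s,allow_pickle=True);crop(s,220,120,440,330,2.8,'sz.png')
crop(s,310,120,420,215,7,'sp.png')
E
```

```text
(no output)
```

View pics/tz.png

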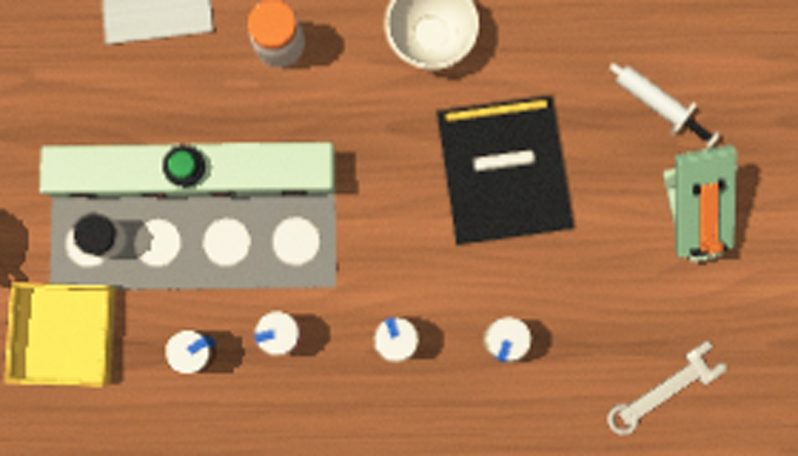

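View pics/sp.png

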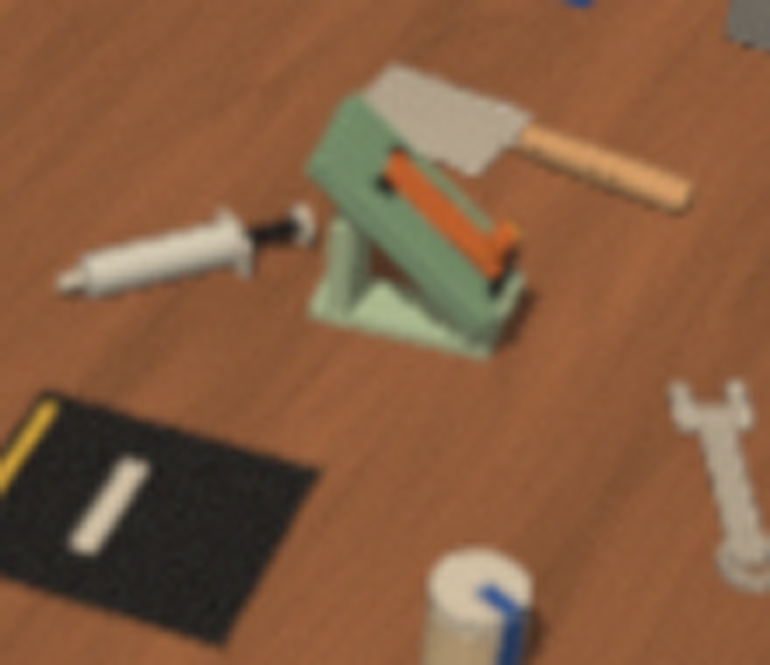

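Pendant: top edge away from the robot, back up, orange leg visible with its tab near the foot end (crop sp at about (505,240)). Marks as seen from above: A (190,352) points right, B (277,333) left, C (396,340) up and D (508,340) down. Now the measurements.

Run:
```python
from h import *
T=np.load('pics/top0.npy',allow_pickle=True).item();S=np.load('pics/side0.npy',allow_pickle=True).item()
np.set_printoptions(precision=4,suppress=True)
def z(p): return np.array(p,float)/2.85+[180,130]
def zs(p): return np.array(p,float)/7+[310,120]
hsv=cv2.cvtColor(T['image'],cv2.COLOR_RGB2HSV);H,Sa,V=cv2.split(hsv)
white=(Sa<60)&(V>140); blue=(H>95)&(H<130)&(Sa>110)&(V>80)
for n,g in zip('ABCD',[(246,254),(277,247),(319,249),(358,249)]):
    m=np.zeros(H.shape,bool);m[g[1]-13:g[1]+13,g[0]-13:g[0]+13]=1
    w=((white|blue)&m).astype(np.uint8)
    cn=max(cv2.findContours(w,0,2)[0],key=cv2.contourArea);(u,r)=cv2.minEnclosingCircle(cn)
    mm=cv2.moments(cn);cc=np.array([mm['m10'],mm['m01']])/mm['m00']
    ys,xs=np.nonzero(blue&m);P=at(T,[cc,u,(xs.mean(),ys.mean())],.052)
    # blue principal direction
    W=at(T,np.c_[xs,ys],.052)[:,:2];e=np.linalg.svd(W-W.mean(0))[2][0];d=P[2,:2]-P[0,:2]
    e*=np.sign(e@d)
    print(n,cc,u,r,'cap',P[0],P[1],'markang',np.degrees(np.arctan2(d[1],d[0])),np.degrees(np.arctan2(e[1],e[0])),len(xs))
pads=at(T,[z(p) for p in[(158,243),(227,241),(296,241)]],0);print('pads',pads)
bar=at(T,[z(p) for p in[(41,146),(332,143),(332,190),(41,193)]],.045);print('bar top',bar)
print('button',at(T,z((183,163)),.067))
print('plate',at(T,[z(p) for p in[(50,290),(336,287)]],0))
print('strip',at(T,[z(p) for p in[(504,160),(475,164),(534,157)]],0.001),'yellow',at(T,[z(p) for p in[(446,116),(547,103)]],0.001))
print('mat corners',at(T,[z(p) for p in[(438,111),(552,96),(574,228),(457,244)]],0.001))
print('tray',at(T,[z(p) for p in[(12,283),(115,287),(108,386),(5,382)]],.025).mean(0), at(T,[z(p) for p in[(12,283),(115,287),(108,386),(5,382)]],.025))
print('spent',at(T,z((95,235)),.052))
print('tab?',tri(T,z((709,244)),S,zs((505,240))))
print('hingeL',tri(T,z((697,187)),S,zs((383,182))),'hingeR',tri(T,z((722,185)),S,zs((398,150))))
print('pend topleft',tri(T,z((677,152)),S,zs((308,165))))
print('pend topright',tri(T,z((737,147)),S,zs((355,92))))
print('pend botleft',tri(T,z((677,256)),S,zs((490,320))))
```

```text
A [245.5413 252.9721] (246.5, 253.0) 8.500100135803223 cap [0.4329 0.2273 0.052 ] [0.4328 0.2245 0.052 ] markang -60.070792301684826 -64.50071774170118 25
B [276.6452 246.5488] (276.5303039550781, 246.65151977539062) 7.6501898765563965 cap [0.4501 0.1366 0.052 ] [0.4499 0.137  0.052 ] markang 103.05967782331422 105.75235871219319 17
C [318.5937 248.5724] (318.5, 248.42857360839844) 7.445477485656738 cap [0.4424 0.015  0.052 ] [0.4428 0.0153 0.052 ] markang 18.079670854016918 12.232990193828337 14
D [358.     248.5043] (358.0, 248.6666717529297) 7.6012725830078125 cap [ 0.4405 -0.0992  0.052 ] [ 0.44   -0.0992  0.052 ] markang 158.33340486078367 158.4564652429318 15
pads [[0.5482 0.2692 0.    ]
 [0.5491 0.1943 0.    ]
 [0.5479 0.1197 0.    ]]
bar top [[0.6488 0.3855 0.045 ]
 [0.646  0.0773 0.045 ]
 [0.5963 0.0778 0.045 ]
 [0.5986 0.3841 0.045 ]]
button [[0.6239 0.2295 0.067 ]]
plate [[0.499  0.3867 0.    ]
 [0.4977 0.0771 0.    ]]
strip [[ 0.6321 -0.1069  0.001 ]
 [ 0.6283 -0.0753  0.001 ]
 [ 0.6349 -0.1397  0.001 ]] yellow [[ 0.6819 -0.0451  0.001 ]
 [ 0.6946 -0.1562  0.001 ]]
mat corners [[ 0.6877 -0.0365  0.001 ]
 [ 0.7024 -0.162   0.001 ]
 [ 0.5565 -0.1803  0.001 ]
 [ 0.5415 -0.0535  0.001 ]]
tray [0.4511 0.3673 0.025 ] [[0.5057 0.4198 0.025 ]
 [0.5    0.309  0.025 ]
 [0.3968 0.3153 0.025 ]
 [0.4018 0.425  0.025 ]]
spent [[0.5527 0.3237 0.052 ]]
tab? (array([ 0.5299, -0.3083,  0.0631]), np.float64(0.0028165970488062513))
hingeL (array([ 0.5877, -0.2911,  0.0874]), np.float64(0.0018600913784833923)) hingeR (array([ 0.5902, -0.3152,  0.0903]), np.float64(0.0046974865476047175))
pend topleft (array([ 0.6204, -0.27  ,  0.0991]), np.float64(0.0009770132931010151))
pend topright (array([ 0.6244, -0.3289,  0.1047]), np.float64(0.00075298347083156))
pend botleft (array([ 0.5214, -0.2819,  0.0343]), np.float64(0.0006063133795606184))
```

```bash
cat >> h.py <<'E'
def ori(yaw,tilt=0,flip=0):
    """tool x down; jaw axis along horizontal dir yaw+90deg; tilt>0 swings the tool direction towards heading yaw (deg)"""
    y,t=np.radians([yaw,tilt]);h=np.array([np.cos(y),np.sin(y),0]);k=np.array([0,0,1.])
    X=np.sin(t)*h-np.cos(t)*k; Z=np.array([-np.sin(y),np.cos(y),0])*(-1 if flip else 1)
    return R.from_matrix(np.c_[X,np.cross(Z,X),Z])
def plan(p,Rt=None,st=None):
    """print turn (tool axes, fraction) then shift after the turn (tool axes, fraction)"""
    s=st or robot.state();R0=R.from_quat(s['orientation']);Rt=Rt or R0
    rv=(R0.inv()*Rt).as_rotvec();d=Rt.inv().apply(np.array(p)-s['position'])
    np.set_printoptions(precision=3,suppress=True)
    print('turn',rv/(np.pi/4),'rows>=%.1f'%(np.linalg.norm(rv)/np.radians(7.16)),'| shift',d/.075,'rows>=%.1f'%(np.linalg.norm(d)/.0417),'t',s['t'],'q',np.round(s['joint_pos'],2))
E
python3 - <<'E'
from h import *
s=robot.state();print(R.from_quat(s['orientation']).as_matrix(), robot.grip_point_offset)
for f in(0,1):
  for t in (0,20): plan([.531,-.3085,.16],ori(5.5,t,f))
E
```

```text
[[-4.11411704e-04  9.54503411e-01  2.98199715e-01]
 [ 9.93329183e-04  2.98199983e-01 -9.54502899e-01]
 [-9.99999422e-01 -9.64831849e-05 -1.07081906e-03]] -0.0187
turn [-3.737 -0.    -0.002] rows>=23.5 | shift [ 0.365 -4.806  4.03 ] rows>=11.3 t 0.2 q [ 1.16  0.48  0.02  1.56 -0.01  1.11 -0.08]
turn [-3.683 -0.65  -0.069] rows>=23.5 | shift [ 1.987 -4.392  4.03 ] rows>=11.3 t 0.2 q [ 1.16  0.48  0.02  1.56 -0.01  1.11 -0.08]
turn [ 0.263 -0.001  0.   ] rows>=1.7 | shift [ 0.365  4.806 -4.03 ] rows>=11.3 t 0.2 q [ 1.16  0.48  0.02  1.56 -0.01  1.11 -0.08]
turn [ 0.26  -0.047  0.443] rows>=3.2 | shift [ 1.987  4.392 -4.03 ] rows>=11.3 t 0.2 q [ 1.16  0.48  0.02  1.56 -0.01  1.11 -0.08]
```

```bash
python3 -m crank '[[0.6,0,0,0,0.132,0,0],[0.6,0,0,0,0.131,0,0],[0.6,0,0.3,-0.25,0,0,0],[0.6,0,0.3,-0.25,0,0,0],[0.6,0,0.3,-0.25,0,0,0],[0.6,0,0.3,-0.25,0,0,0],[0.6,0,0.3,-0.25,0,0,0],[0.6,0,0.3,-0.25,0,0,0]]'
python3 -m crank '[[0.6,0,0.3,-0.25,0,0,0],[0.6,0,0.3,-0.25,0,0,0],[0.6,0,0.3,-0.25,0,0,0],[0.6,0,0.3,-0.25,0,0,0],[0.6,0,0.3,-0.25,0,0,0],[0.6,0,0.3,-0.25,0,0,0],[0.6,0,0.3,-0.25,0,0,0],[0.6,0,0.3,-0.25,0,0,0]]'
python3 -m crank '[[0.6,0,0.3,-0.25,0,0,0],[0.6,0,0.3,-0.25,0,0,0],[0.6,0,0,0,0,0,0.15],[0.6,0,0,0,0,0,0.15],[0.6,0,0,0,0,0,0.14]]'
python3 - <<'E'
from h import *
plan([.531,-.3085,.12],ori(5.5,20,1))
plan([.531,-.3085,.12],ori(5.5,30,1))
E
```

```text
t: 0.87
position: [0.3256, -0.5181, 0.1878]
orientation: [0.475, 0.524, -0.475, 0.523]
ft_force: [-0.3, -0.4, -0.2]
gripper_width: 0.596
t: 1.53
position: [0.4903, -0.3516, 0.1879]
orientation: [0.475, 0.524, -0.475, 0.523]
ft_force: [0.2, -0.1, 0.6]
gripper_width: 0.599
t: 1.95
position: [0.5321, -0.3106, 0.1886]
orientation: [0.558, 0.432, -0.377, 0.6]
ft_force: [-0.3, 0.2, 0.5]
gripper_width: 0.599
turn [ 0.004  0.002 -0.002] rows>=0.0 | shift [ 0.855 -0.324 -0.029] rows>=1.6 t 1.95 q [ 0.71  0.25 -0.19  1.94 -0.25  0.68 -0.76]
turn [0.004 0.002 0.22 ] rows>=1.4 | shift [ 0.786 -0.467 -0.029] rows>=1.6 t 1.95 q [ 0.71  0.25 -0.19  1.94 -0.25  0.68 -0.76]
```

```bash
python3 -m crank '[[0.5,0,0,0,0,0,0.11],[0.5,0,0,0,0,0,0.11],[0.5,0.3,-0.2,0,0,0,0],[0.5,0.3,-0.2,0,0,0,0],[0.5,0,0,0,0,0,0]]'
python3 - <<'E'
from h import *
plan([.5135,-.3105,.094],ori(5.5,30,1));plan([.5335,-.3083,.059],ori(5.5,30,1))
c=cam('side');crop(c,310,90,430,210,6,'s1.png')
T=cam('top')
for n,cc in(('side',c),('top',T)): print(n,proj(cc,[robot.state()['position'],[.531,-.3085,.0635]]))
crop(T,380,150,470,230,6,'t1.png')
cv2.imwrite('pics/st1.png',np.hstack([cv2.imread('pics/s1.png')[:480,:],cv2.imread('pics/t1.png')])[:, ::1])
im=cv2.imread('pics/st1.png');cv2.imwrite('pics/st1.png',cv2.resize(im,None,fx=.63,fy=.63))
E
```

```text
t: 2.37
position: [0.5232, -0.3102, 0.1291]
orientation: [0.595, 0.386, -0.327, 0.625]
ft_force: [0.7, 0.2, -1.4]
gripper_width: 0.499
turn [-0.005 -0.005  0.014] rows>=0.1 | shift [ 0.341 -0.347 -0.008] rows>=0.9 t 2.3667 q [ 0.92  0.32 -0.34  2.1  -0.6   0.41 -0.34]
turn [-0.005 -0.005  0.014] rows>=0.1 | shift [ 0.879 -0.348 -0.012] rows>=1.7 t 2.3667 q [ 0.92  0.32 -0.34  2.1  -0.6   0.41 -0.34]
side [[385.031 137.398]
 [381.479 154.035]]
top [[437.649 214.903]
 [429.07  215.664]]
```

View pics/st1.png

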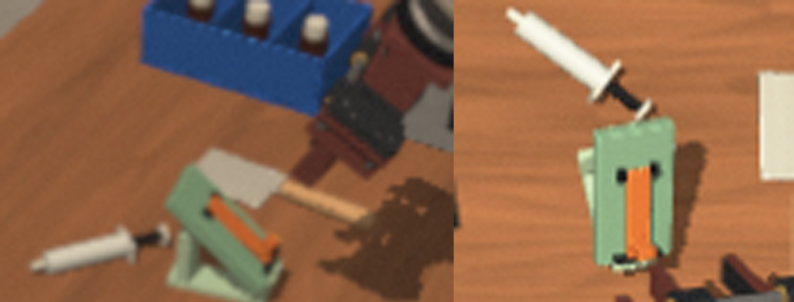

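The fingers straddle the tab's line, with tips at about (433,222) and (454,221) in the top image. I'll check whether the offset from the projected TCP is only parallax and finger retraction.

Run:
```python
from h import *
s=robot.state();Rm=R.from_quat(s['orientation']).as_matrix();p=s['position']
T=cam('top');S=cam('side')
for b in(0,.01,.02,.03):
  print(b,'top',proj(T,[p+Rm@[-b,0,e] for e in(-.022,.022)]).round(1).tolist(),'side',proj(S,[p+Rm@[-b,0,e] for e in(-.022,.022)]).round(1).tolist())
```

```text
0 top [[429.8, 215.8], [445.5, 214.0]] side [[382.8, 141.0], [387.2, 133.9]]
0.01 top [[431.0, 217.4], [446.8, 215.5]] side [[384.5, 139.2], [388.9, 132.1]]
0.02 top [[432.3, 218.9], [448.2, 217.0]] side [[386.2, 137.4], [390.6, 130.3]]
0.03 top [[433.5, 220.5], [449.6, 218.6]] side [[388.0, 135.6], [392.3, 128.5]]
```

```bash
python3 -m crank '[[0.4,0.17,-0.18,0,0,0,0],[0.4,0.17,-0.17,-0.01,0,0,0.01],[0.4,0,0,0,0,0,0],[0.4,0,0,0,0,0,0]]'
python3 - <<'E'
from h import *
plan([.5335,-.3083,.059],ori(5.5,30,1))
S=cam('side');T=cam('top')
crop(S,355,110,425,180,5.6,'s2.png');crop(T,400,180,470,250,5.6,'t2.png')
cv2.imwrite('pics/st2.png',np.hstack([cv2.imread('pics/s2.png'),cv2.imread('pics/t2.png')]))
s=robot.state();Rm=R.from_quat(s['orientation']).as_matrix();p=s['position']
for b in(0,.01):
  print(b,'top',(proj(T,[p+Rm@[-b,0,e] for e in(-.0176,.0176)])-[400,180])*5.6+[392,0],'side',(proj(S,[p+Rm@[-b,0,e] for e in(-.0176,.0176)])-[355,110])*5.6)
print((proj(T,[[.531,-.3085,.0635]])-[400,180])*5.6+[392,0],(proj(S,[[.531,-.3085,.0635]])-[355,110])*5.6)
E
```

```text
t: 2.9
position: [0.5174, -0.3118, 0.0997]
orientation: [0.595, 0.382, -0.323, 0.629]
ft_force: [0.4, -1.0, -0.2]
gripper_width: 0.399
turn [-0.    -0.    -0.004] rows>=0.0 | shift [ 0.579 -0.082 -0.025] rows>=1.1 t 2.9 q [ 0.99  0.37 -0.4   2.14 -0.67  0.33 -0.24]
0 top [[550.956 222.214]
 [619.284 214.058]] side [[166.396 217.7  ]
 [185.448 185.443]]
0.01 top [[557.476 230.89 ]
 [626.375 222.645]] side [[175.908 208.359]
 [194.902 176.082]]
[[554.794 199.719]] [[148.285 246.598]]
```

View pics/st2.png

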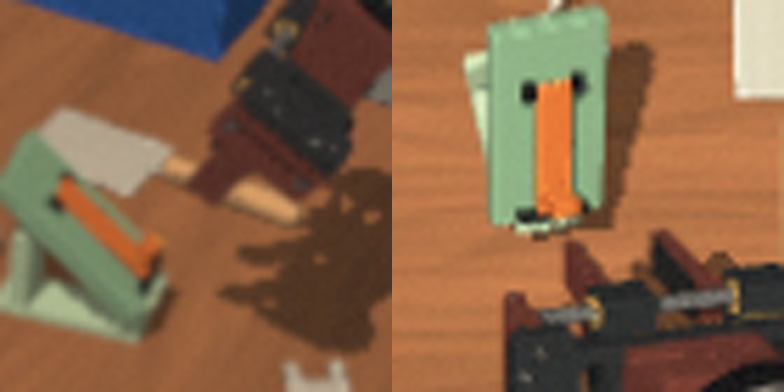

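The fingertips look about 20 mm short of the TCP along the tool, which fits them retracting when open. They are 1–5 mm to the −y side of the tab. I'll go in and close; the width will show whether the tab is held.

```bash
python3 -m crank '[[0.4,0.29,-0.04,-0.02,0,0,0],[0.4,0.29,-0.04,-0.02,0,0,0],[0.4,0,0,0,0,0,0]]'
python3 -m crank '[[0,0,0,0,0,0,0],[0,0,0,0,0,0,0],[0,0,0,0,0,0,0],[0,0,0,0,0,0,0],[0,0,0,0,0,0,0],[0,0,0,0,0,0,0]]'
python3 - <<'E'
from h import *
plan([.5335,-.3083,.059],ori(5.5,30,1))
E
```

```text
t: 3.25
position: [0.5342, -0.3056, 0.0571]
orientation: [0.595, 0.383, -0.322, 0.629]
ft_force: [-0.3, 0.3, -0.5]
gripper_width: 0.397
t: 3.75
position: [0.5332, -0.3075, 0.0589]
orientation: [0.595, 0.381, -0.323, 0.629]
ft_force: [-1.1, 0.9, 0.1]
gripper_width: 0.01
turn [ 0.     0.001 -0.004] rows>=0.0 | shift [-0.     0.003  0.011] rows>=0.0 t 3.75 q [ 0.99  0.46 -0.44  2.14 -0.7   0.23 -0.19]
```

Run:
```python
from h import *
S=cam('side');T=cam('top')
crop(S,345,120,415,190,5.6,'s3.png');crop(T,400,180,470,250,5.6,'t3.png')
cv2.imwrite('pics/st3.png',np.hstack([cv2.imread('pics/s3.png'),cv2.imread('pics/t3.png')]))
s=robot.state();Rm=R.from_quat(s['orientation']).as_matrix();p=s['position']
print((proj(T,[p])-[400,180])*5.6+[392,0],'side',(proj(S,[p])-[345,120])*5.6)
```

```text
[[549.44796711 196.46554701]] side [[199.45314892 196.87185467]]
```

View pics/st3.png

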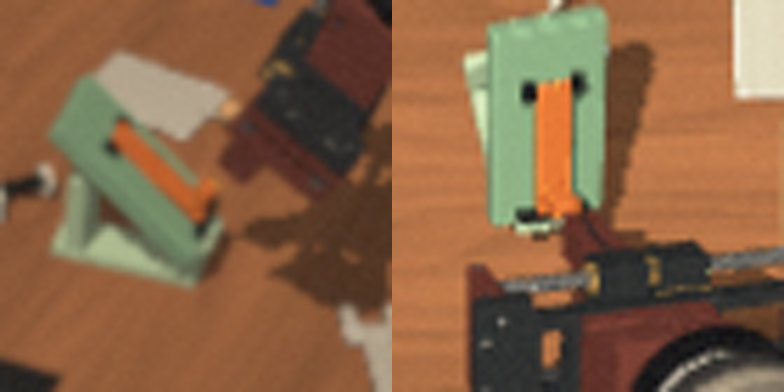

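The gripper shut on nothing. The tip is at about (575,215) in the top panel and (222,172) in the side panel, and the tab's outer end is at about (570,205) and (210,187). I'll triangulate both and use the relative shift.

Run:
```python
from h import *
S=cam('side');T=cam('top')
t=lambda a:np.array([400+(a[0]-392)/5.6,180+a[1]/5.6]); s_=lambda a:np.array([345+a[0]/5.6,120+a[1]/5.6])
tip=tri(T,t((575,215)),S,s_((222,172)));tab=tri(T,t((572,206)),S,s_((211,186)));print('tip',tip,'tabend',tab)
s=robot.state();Rm=R.from_quat(s['orientation']).as_matrix();p=s['position'];print(p)
print('tip in tool',Rm.T@(tip[0]-p),'tabend in tool',Rm.T@(tab[0]-p))
```

```text
tip (array([ 0.52239526, -0.31405832,  0.07760274]), np.float64(0.0013999586388736)) tabend (array([ 0.52891396, -0.31739166,  0.0618041 ]), np.float64(0.002679002719149345))
[ 0.53313417 -0.30719688  0.05833339]
tip in tool [-0.02236145 -0.00013261  0.00580165] tabend in tool [-0.00560159 -0.00273489  0.00974331]
```

```bash
python3 -m crank '[[0.4,-0.1,0,0.03,0,0,0],[0.4,0,0,0.02,0,0,0],[0.4,0,-0.02,0,0,0,0],[0.4,0,0,0,0,0,0],[0.4,0.15,0,0,0,0,0],[0.4,0.15,0,0,0,0,0],[0.4,0.12,0,0,0,0,0],[0.4,0,0,0,0,0,0]]'
python3 -m crank '[[0,0,0,0,0,0,0],[0,0,0,0,0,0,0],[0,0,0,0,0,0,0],[0,0,0,0,0,0,0],[0,0,0,0,0,0,0],[0,0,0,0,0,0,0]]'
```

```text
t: 4.62
position: [0.5446, -0.3083, 0.0344]
orientation: [0.596, 0.383, -0.322, 0.628]
ft_force: [-0.6, 0.3, 0.1]
gripper_width: 0.402
t: 5.12
position: [0.5441, -0.3096, 0.0369]
orientation: [0.595, 0.382, -0.323, 0.629]
ft_force: [-0.5, 1.6, 0.1]
gripper_width: 0.132
```

The width stopped at 0.13, so the tab is held. Next I'll compute the hinge arc in tool axes.

```bash
cat > arc.py <<'E'
from h import *
p=robot.state()['position'];R0=R.from_quat(robot.state()['orientation'])
yaw=np.radians(5.5);h=np.array([np.cos(yaw),np.sin(yaw),0]);k=np.array([0,0,1.]);a=.020
ax=R0.apply([0,0,1])
P0=p-a*R0.apply([1,0,0])
def pose(th):
    c,s=np.cos(th),np.sin(th);dx=(-14*c-62*s+14)/1e3;dz=(-62*c+14*s+62)/1e3
    w=h*(.643*dx+.766*dz)+k*(-.766*dx+.643*dz)
    Rt=R0*R.from_rotvec([0,0,-th]);return P0+w+a*Rt.apply([1,0,0]),Rt
q,Rq=p,R0
np.set_printoptions(precision=3,suppress=True)
for th in np.linspace(0,.68,9)[1:]:
    n,Rn=pose(th);Rn_=Rn
    print(th, Rq.inv().apply(n-q)/.075, (Rq.inv()*Rn).as_rotvec()/(np.pi/4), n);q,Rq=n,Rn
E
python3 arc.py
```

```text
0.085 [-0.073 -0.016 -0.   ] [-0.     0.    -0.108] [ 0.54  -0.31   0.041]
0.17 [-0.073 -0.016 -0.   ] [ 0.    -0.    -0.108] [ 0.537 -0.31   0.045]
0.255 [-0.073 -0.016 -0.   ] [ 0.     0.    -0.108] [ 0.534 -0.311  0.05 ]
0.34 [-0.073 -0.016 -0.   ] [ 0.     0.    -0.108] [ 0.531 -0.311  0.055]
0.42500000000000004 [-0.073 -0.016 -0.   ] [ 0.    -0.    -0.108] [ 0.529 -0.311  0.06 ]
0.51 [-0.073 -0.016 -0.   ] [-0.    -0.    -0.108] [ 0.527 -0.311  0.065]
0.5950000000000001 [-0.073 -0.016 -0.   ] [ 0.    -0.    -0.108] [ 0.526 -0.311  0.071]
0.68 [-0.073 -0.016 -0.   ] [ 0.     0.    -0.108] [ 0.525 -0.311  0.076]
```

```bash
python3 -m crank '[[0,-0.073,-0.016,0,0,0,-0.108],[0,-0.073,-0.016,0,0,0,-0.108],[0,-0.073,-0.016,0,0,0,-0.108],[0,-0.073,-0.016,0,0,0,-0.108],[0,0,0,0,0,0,0]]'
python3 -m crank '[[0,-0.073,-0.016,0,0,0,-0.108],[0,-0.073,-0.016,0,0,0,-0.108],[0,-0.073,-0.016,0,0,0,-0.108],[0,0,0,0,0,0,0]]'
python3 - <<'E'
from h import *
S=cam('side');T=cam('top')
crop(S,345,120,415,190,5.6,'s4.png');crop(T,400,180,470,250,5.6,'t4.png')
cv2.imwrite('pics/st4.png',np.hstack([cv2.imread('pics/s4.png'),cv2.imread('pics/t4.png')]))
E
```

```text
t: 5.53
position: [0.5383, -0.3071, 0.0491]
orientation: [0.536, 0.461, -0.4, 0.582]
ft_force: [-0.6, -0.7, 0.6]
gripper_width: 0.134
t: 5.87
position: [0.5276, -0.3088, 0.0618]
orientation: [0.475, 0.527, -0.471, 0.523]
ft_force: [-5.5, -0.9, 0.8]
gripper_width: 0.133
```

View pics/st4.png

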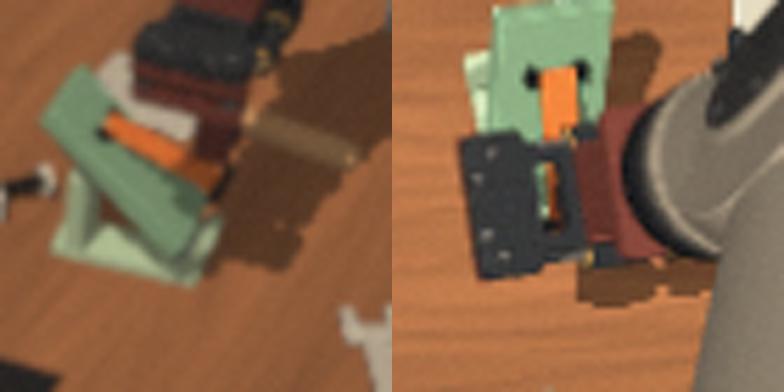

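The tab is still held and the leg is well open: in the side panel it runs from (105,125) to (215,190), against the back from (85,70) to (210,230). I'll let it settle and read the pose.

```bash
python3 -m crank '[[0,0,0,0,0,0,0],[0,0,0,0,0,0,0],[0,0,0,0,0,0,0]]'
python3 - <<'E'
from h import *
plan([.526,-.311,.071],ori(5.5,-4,1))
E
```

```text
t: 6.22
position: [0.5271, -0.3106, 0.0623]
orientation: [0.478, 0.524, -0.471, 0.524]
ft_force: [-1.7, -0.0, -0.8]
gripper_width: 0.136
turn [ 0.005 -0.007 -0.097] rows>=0.6 | shift [-0.114 -0.024  0.004] rows>=0.2 t 6.2167 q [ 0.22  0.53  0.29  1.84 -0.21  0.81 -0.85]
```

```bash
python3 -m crank '[[0,-0.06,-0.01,0,0,0,-0.06],[0,0,0,0,0,0,0],[0,-0.06,-0.01,0,0,0,-0.06],[0,0,0,0,0,0,0],[0,0,0,0,0,0,0]]'; python3 -m crank '[[0,-0.05,-0.01,0,0,0,-0.04],[0,0,0,0,0,0,0],[0,0,0,0,0,0,0]]'
python3 - <<'E'
from h import *
plan([.526,-.311,.071],ori(5.5,-7,1))
S=cam('side');T=cam('top')
crop(S,345,110,415,180,8,'s5.png')
E
```

```text
t: 6.63
position: [0.5234, -0.3104, 0.0706]
orientation: [0.451, 0.548, -0.497, 0.5]
ft_force: [-6.5, 0.6, 3.1]
gripper_width: 0.134
t: 6.88
position: [0.5225, -0.3106, 0.0745]
orientation: [0.442, 0.555, -0.505, 0.492]
ft_force: [-7.3, -0.5, 1.4]
gripper_width: 0.138
turn [ 0.006 -0.009  0.004] rows>=0.1 | shift [0.04  0.051 0.01 ] rows>=0.1 t 6.8833 q [ 0.16  0.57  0.34  1.74 -0.15  0.97 -0.92]
```

View pics/s5.png

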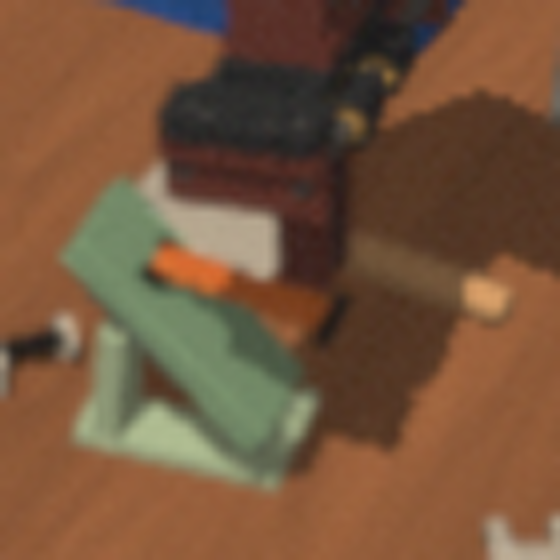

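The leg is now almost horizontal: hinge at (165,260), foot bar at about (332,320) in the crop. Predicted foot positions will give the angle.

Run:
```python
from h import *
S=np.load('pics/side0.npy',allow_pickle=True).item()
np.set_printoptions(precision=1,suppress=True)
y=np.radians(5.5);h=np.array([np.cos(y),np.sin(y),0]);k=np.array([0,0,1.]);l=np.array([-np.sin(y),np.cos(y),0])
xp=.643*h-.766*k;zp=.766*h+.643*k;H=np.array([.588,-.3035,.092])
v=lambda P:((proj(S,P)-[345,110])*8)
print('hinge ctr,left end',v([H,H+.012*l]))
for th in(.4,.5,.55,.6,.65,.7):
    d=-np.sin(th)*xp-np.cos(th)*zp
    print(th,'foot near end',v([H+.077*d+.02*l,H+.077*d-.02*l]).ravel())
```

```text
hinge ctr,left end [[173.  264.4]
 [162.9 279.7]]
0.4 foot near end [314.2 377.6 344.8 324.9]
0.5 foot near end [320.3 365.  350.9 312.4]
0.55 foot near end [322.7 358.4 353.3 305.7]
0.6 foot near end [324.7 351.6 355.3 298.9]
0.65 foot near end [326.3 344.5 357.  291.9]
0.7 foot near end [327.5 337.3 358.2 284.8]
```

```bash
python3 -m crank '[[0,-0.05,0.01,0,0,0,-0.03],[0,0,0,0,0,0,0],[0,0,0,0,0,0,0],[0,0,0,0,0,0,0]]'; python3 -m crank '[[0,-0.05,0.01,0,0,0,-0.03],[0,0,0,0,0,0,0],[0,0,0,0,0,0,0],[0,0,0,0,0,0,0]]'
python3 - <<'E'
from h import *
T0=np.load('pics/top0.npy',allow_pickle=True).item();T=cam('top');S=cam('side');S0=np.load('pics/side0.npy',allow_pickle=True).item()
# pendant displacement by template match of its top end
a=S0['image'][128:146,352:366];r=cv2.matchTemplate(S['image'][115:160,340:380],a,cv2.TM_CCOEFF_NORMED);print(cv2.minMaxLoc(r)[1],np.array(cv2.minMaxLoc(r)[3])+[340,115]-[352,128])
crop(S,345,110,415,180,8,'s6.png')
E
```

```text
t: 7.32
position: [0.5224, -0.3107, 0.078]
orientation: [0.436, 0.561, -0.511, 0.485]
ft_force: [-9.5, -0.2, 2.5]
gripper_width: 0.135
t: 7.65
position: [0.5226, -0.3108, 0.0815]
orientation: [0.429, 0.566, -0.517, 0.478]
ft_force: [-12.4, -0.2, 3.3]
gripper_width: 0.138
0.8276445865631104 [-2  0]
```

View pics/s6.png

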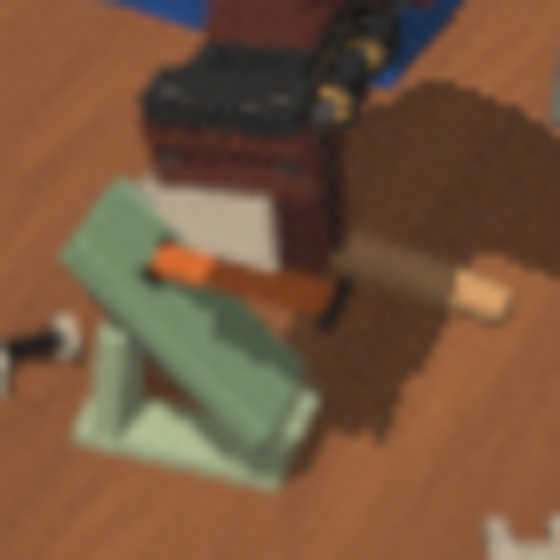

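Fully out: the foot is at about (325,325) relative to the hinge at (158,265), which gives about 0.65 rad, and the force is rising against the stop. I'll release, retreat and get set for gripping the pendant across its width.

```bash
python3 -m crank '[[0.6,0,0,0,0,0,0],[0.6,0,0,0,0,0,0],[0.6,0,0,0,0,0,0],[1,-0.2,0,0,0,0,0],[1,-0.4,0,0,0,0,0],[1,-0.5,0,0,0,0,0],[1,-0.5,0,0,0,0,0],[1,0,0,0,0,0,0]]'
python3 - <<'E'
from h import *
plan([.630,-.2995,.20],ori(5.5,-40,1))
E
```

```text
t: 8.42
position: [0.5541, -0.3103, 0.2086]
orientation: [0.432, 0.56, -0.513, 0.487]
ft_force: [0.1, -0.5, 0.9]
gripper_width: 0.705
turn [ 0.007  0.004 -0.692] rows>=4.3 | shift [-0.568  0.856 -0.047] rows>=1.8 t 8.4167 q [ 0.11  0.5   0.38  1.54 -0.1   1.27 -0.97]
```

```bash
python3 -m crank '[[1,0,0,0,0,0,-0.14],[1,0,0,0,0,0,-0.14],[1,0,0,0,0,0,-0.14],[1,0,0,0,0,0,-0.14],[1,0,0,0,0,0,-0.13],[1,-0.28,0.43,-0.02,0,0,0],[1,-0.28,0.43,-0.02,0,0,0],[1,0,0,0,0,0,0]]'
python3 - <<'E'
from h import *
plan([.630,-.2995,.125],ori(5.5,-40,1));plan([.5791,-.3044,.0634],ori(5.5,-40,1))
E
```

```text
t: 9.08
position: [0.6247, -0.2941, 0.1767]
orientation: [0.259, 0.66, -0.623, 0.33]
ft_force: [0.9, 0.9, -2.4]
gripper_width: 1.0
turn [0.02  0.009 0.013] rows>=0.2 | shift [0.488 0.492 0.078] rows>=1.3 t 9.0833 q [ 0.    1.04  0.6   0.91 -0.14  1.91 -0.96]
turn [0.02  0.009 0.013] rows>=0.2 | shift [1.555 0.497 0.078] rows>=2.9 t 9.0833 q [ 0.    1.04  0.6   0.91 -0.14  1.91 -0.96]
```

```bash
python3 -m crank '[[1,0.1,0.25,0.04,0,0,0],[1,0.4,0.24,0.04,0.02,0.01,0.01],[1,0,0,0,0,0,0],[1,0,0,0,0,0,0]]'
python3 - <<'E'
from h import *
plan([.5791,-.3044,.0634],ori(5.5,-40,1))
S=cam('side');T=cam('top')
crop(S,340,90,420,170,5,'s7.png');crop(T,390,160,470,240,5,'t7.png')
cv2.imwrite('pics/st7.png',np.hstack([cv2.imread('pics/s7.png'),cv2.imread('pics/t7.png')]))
E
```

```text
t: 9.42
position: [0.6227, -0.303, 0.1339]
orientation: [0.271, 0.653, -0.628, 0.326]
ft_force: [-0.1, 1.0, 0.3]
gripper_width: 1.003
turn [-0.01  -0.008  0.002] rows>=0.1 | shift [ 1.093  0.16  -0.037] rows>=2.0 t 9.4167 q [ 0.02  1.07  0.58  0.94 -0.15  1.85 -0.99]
```

View pics/st7.png

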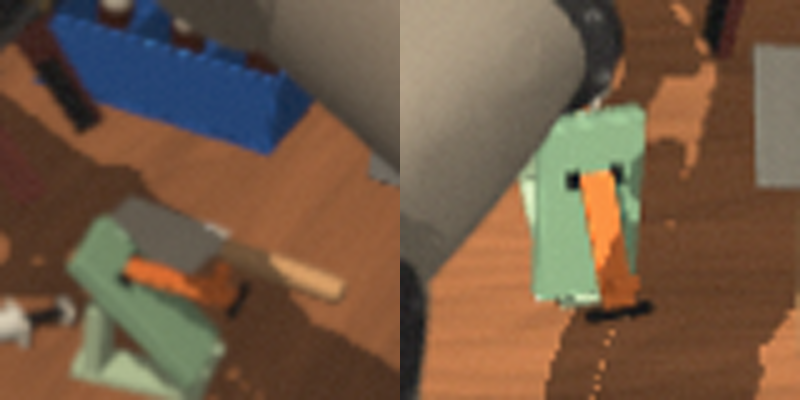

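The leg stays out by itself, with the foot bar at (620,312) in the top panel. The open finger tips are near (90,125) and (25,195) in the side panel. I'll check the tip midpoint against the grip target.

Run:
```python
from h import *
np.set_printoptions(precision=1,suppress=True)
S=cam('side');T=cam('top')
s=robot.state();Rm=R.from_quat(s['orientation']).as_matrix();p=s['position']
for b in(0,.02,.04):
  P=[p+Rm@[-b,0,e] for e in(-.05,.05)]
  print(b,((proj(S,P)-[340,90])*5).ravel(),((proj(T,P)-[390,160])*5+[400,0]).ravel())
G=np.array([.5996,-.3024,.0879]);print((proj(S,[G])-[340,90])*5,(proj(T,[G])-[390,160])*5+[400,0])
# show bigger context of the pendant corners
y=np.radians(5.5);h=np.array([np.cos(y),np.sin(y),0]);k=np.array([0,0,1.]);l=np.array([-np.sin(y),np.cos(y),0])
xp=.643*h-.766*k;zp=.766*h+.643*k;F=np.array([.531,-.309,.03])
for a,e in((.12,1),(.12,-1),(0,1),(0,-1)):
  P=F+a*zp-.007*xp+e*.03*l;print(a,e,(proj(S,[P])-[340,90])*5,(proj(T,[P])-[390,160])*5+[400,0])
```

```text
0 [ 60.  234.1 116.4 157. ] [526.6 105.4 704.   87. ]
0.02 [ 43.2 210.1 100.6 133.8] [530.5  77.2 710.2  58.7]
0.04 [ 26.2 185.9  84.7 110.4] [534.5  48.2 716.5  29.7]
[[117.  265.7]] [[590.7 155.7]]
0.12 1 [[ 77.7 253.6]] [[546.2 122.5]]
0.12 -1 [[110.3 206.8]] [[650.2 110.8]]
0 1 [[195.3 378.2]] [[534.3 295.8]]
0 -1 [[224.  328.8]] [[632.4 284.2]]
```

```bash
python3 -m crank '[[1,0.1,0.08,-0.025,0,0,0],[1,0.1,0.08,-0.025,0,0,0],[1,0.25,0,0,0,0,0],[1,0.25,0,0,0,0,0],[1,0.25,0,0,0,0,0],[1,0.2,0,0,0,0,0],[1,0,0,0,0,0,0]]'
python3 -m crank '[[0.5,0,0,0,0,0,0],[0.5,0,0,0,0,0,0],[0.5,0,0,0,0,0,0],[0.5,0,0,0,0,0,0],[0.5,0,0,0,0,0,0],[0.5,0,0,0,0,0,0]]'
python3 - <<'E'
from h import *
plan([.5791,-.3044,.0634],ori(5.5,-40,1))
E
```

```text
t: 10.2
position: [0.5747, -0.3026, 0.0585]
orientation: [0.271, 0.654, -0.628, 0.325]
ft_force: [-0.4, -0.4, 0.2]
gripper_width: 1.001
t: 10.7
position: [0.5788, -0.3032, 0.0617]
orientation: [0.272, 0.652, -0.627, 0.328]
ft_force: [2.0, 1.6, 2.9]
gripper_width: 0.684
turn [-0.01  -0.005 -0.005] rows>=0.1 | shift [-0.019 -0.013  0.016] rows>=0.1 t 10.7 q [-0.01  1.06  0.57  1.14 -0.15  1.66 -0.99]
```

The pendant is gripped (width 0.684, about 60 mm). Lifting, then swinging it upright.

```bash
python3 -m crank '[[0.4,-0.05,-0.04,0,0,0,0],[0.4,-0.15,-0.13,0,0,0,0],[0.4,-0.3,-0.25,0,0,0,0],[0.4,-0.3,-0.25,0,0,0,0],[0.4,-0.3,-0.25,0,0,0,0],[0.4,-0.3,-0.25,0,0,0,0],[0.4,-0.3,-0.25,0,0,0,0],[0.4,0,0,0,0,0,0]]'
python3 -m crank '[[0.4,0,0,0,0,0,0.14],[0.4,0,0,0,0,0,0.14],[0.4,0,0,0,0,0,0.14],[0.4,0,0,0,0,0,0.14],[0.4,0,0,0,0,0,0.14],[0.4,0,0,0,0,0,0.14],[0.4,0,0,0,0,0,0.14],[0.4,0,0,0,0,0,0]]'
python3 - <<'E'
from h import *
plan([.6176,-.1086,.12],ori(6.5,31.2,1))
E
```

```text
t: 11.37
position: [0.5791, -0.3052, 0.2349]
orientation: [0.273, 0.649, -0.628, 0.331]
ft_force: [0.3, -0.6, -0.7]
gripper_width: 0.683
t: 12.03
position: [0.5703, -0.306, 0.2275]
orientation: [0.499, 0.501, -0.46, 0.537]
ft_force: [-1.7, -0.6, -2.7]
gripper_width: 0.683
turn [-0.044  0.014  0.597] rows>=3.8 | shift [ 1.705  0.048 -2.544] rows>=5.5 t 12.0333 q [-0.02  0.4   0.58  1.67 -0.29  1.09 -0.84]
```

```bash
python3 -m crank '[[0.4,0,0,0,-0.01,0,0.12],[0.4,0,0,0,-0.01,0,0.12],[0.4,0,0,0,-0.01,0,0.12],[0.4,0,0,0,-0.01,0,0.12],[0.4,0,0,0,0,0,0.115],[0.4,0,0,0,0,0,0],[0.4,0,0,0,0,0,0]]'
python3 - <<'E'
from h import *
plan([.6176,-.1086,.18],ori(6.5,31.2,1))
E
```

```text
t: 12.62
position: [0.5756, -0.3038, 0.2266]
orientation: [0.592, 0.382, -0.315, 0.636]
ft_force: [1.0, 0.7, -2.7]
gripper_width: 0.683
turn [0.006 0.008 0.009] rows>=0.1 | shift [ 0.972  0.406 -2.523] rows>=4.9 t 12.6167 q [ 0.21  0.22  0.42  1.99 -0.74  0.65 -0.32]
```

```bash
python3 -m crank '[[0.4,0.12,0.05,-0.31,0,0,0],[0.4,0.12,0.05,-0.31,0,0,0],[0.4,0.12,0.05,-0.31,0,0,0],[0.4,0.12,0.05,-0.31,0,0,0],[0.4,0.12,0.05,-0.31,0,0,0],[0.4,0.12,0.05,-0.31,0,0,0],[0.4,0.12,0.05,-0.31,0,0,0],[0.4,0.12,0.05,-0.31,0,0,0]]'
python3 -m crank '[[0.4,0,0,0,0,0,0],[0.4,0,0,0,0,0,0]]'
python3 - <<'E'
from h import *
plan([.6176,-.1086,.08],ori(6.5,31.2,1))
S=cam('side');T=cam('top')
crop(S,270,110,390,230,3.3,'s8.png');crop(T,300,120,420,240,3.3,'t8.png')
cv2.imwrite('pics/st8.png',np.hstack([cv2.imread('pics/s8.png'),cv2.imread('pics/t8.png')]))
E
```

```text
t: 13.28
position: [0.6207, -0.1088, 0.1797]
orientation: [0.59, 0.383, -0.313, 0.638]
ft_force: [0.2, -0.3, -2.2]
gripper_width: 0.689
t: 13.45
position: [0.6203, -0.108, 0.1792]
orientation: [0.59, 0.384, -0.312, 0.639]
ft_force: [-0.7, 0.1, -2.5]
gripper_width: 0.687
turn [0.017 0.005 0.006] rows>=0.1 | shift [ 1.112 -0.716  0.004] rows>=2.4 t 13.45 q [-0.15  0.19  0.34  2.15 -0.62  0.35 -0.74]
```

View pics/st8.png

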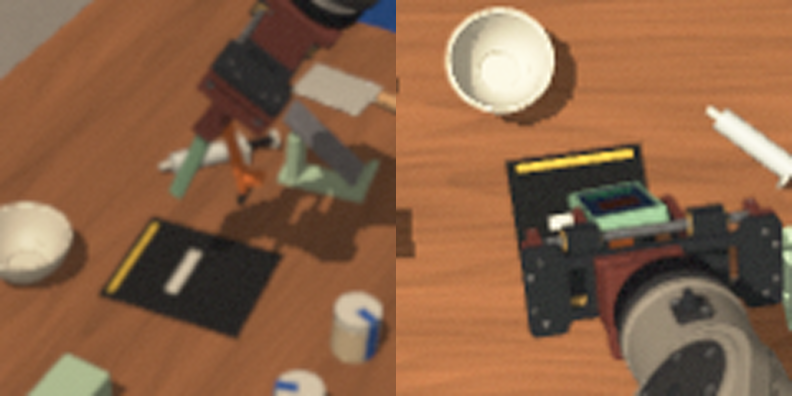

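The pendant is held leaning back with the leg out behind, above the mat; in the side panel the foot edge is at (180,190) and the leg foot at (245,195). Descending.

```bash
python3 -m crank '[[0.4,0.27,-0.18,0,0,0,0],[0.4,0.27,-0.18,0,0,0,0],[0.4,0.27,-0.18,0,0,0,0],[0.4,0.27,-0.18,0,0,0,0],[0.4,0,0,0,0,0,0],[0.4,0,0,0,0,0,0]]'
python3 - <<'E'
from h import *
plan([.6176,-.1086,.062],ori(6.5,31.2,1))
E
```

```text
t: 14.05
position: [0.6152, -0.1135, 0.0931]
orientation: [0.592, 0.382, -0.313, 0.637]
ft_force: [0.6, -0.3, -1.1]
gripper_width: 0.684
turn [0.007 0.007 0.004] rows>=0.1 | shift [ 0.375 -0.181 -0.062] rows>=0.8 t 14.05 q [ 0.09  0.33  0.09  2.22 -1.16  0.18 -0.18]
```

```bash
python3 -m crank '[[0.4,0.11,-0.06,-0.03,0,0,0],[0.4,0.11,-0.06,-0.03,0,0,0],[0.4,0,0,0,0,0,0],[0.4,0,0,0,0,0,0]]'
python3 -m crank '[[0.4,0.06,-0.03,0,0,0,0],[0.4,0,0,0,0,0,0],[0.4,0.06,-0.03,0,0,0,0],[0.4,0,0,0,0,0,0]]'
python3 - <<'E'
from h import *
plan([.6176,-.1086,.06],ori(6.5,31.2,1))
E
```

```text
t: 14.38
position: [0.6171, -0.1083, 0.0782]
orientation: [0.591, 0.383, -0.312, 0.637]
ft_force: [-0.1, 0.5, -1.7]
gripper_width: 0.685
t: 14.72
position: [0.618, -0.1094, 0.0705]
orientation: [0.59, 0.387, -0.314, 0.635]
ft_force: [0.3, 0.3, -2.9]
gripper_width: 0.683
turn [ 0.01  -0.     0.017] rows>=0.1 | shift [ 0.118 -0.075 -0.011] rows>=0.3 t 14.7167 q [ 0.08  0.37  0.08  2.22 -1.36  0.17  0.02]
```

```bash
python3 -m crank '[[0.4,0,0,0,0,0,-0.065],[0.4,0,0,0,0,0,-0.065],[0.4,0.03,0.04,0,0,0,0],[0.4,0,0,0,0,0,0],[0.4,0,0,0,0,0,0]]'
python3 - <<'E'
from h import *
plan([.629,-.1086,.061],ori(6.5,25.3,1))
E
```

```text
t: 15.13
position: [0.6224, -0.1067, 0.0691]
orientation: [0.574, 0.413, -0.339, 0.621]
ft_force: [-0.1, -0.2, -2.4]
gripper_width: 0.685
turn [ 0.013 -0.005 -0.009] rows>=0.1 | shift [0.133 0.031 0.035] rows>=0.3 t 15.1333 q [-0.17  0.41  0.38  2.16 -1.04  0.3  -0.34]
```

```bash
python3 -m crank '[[0.4,0.05,0.02,0.02,0,0,0],[0.4,0.04,0.01,0.01,0,0,0],[0.4,0,0,0,0,0,0],[0.4,0,0,0,0,0,0]]'
python3 -m crank '[[0.4,0.03,-0.01,0,0,0,0],[0.4,0,0,0,0,0,0],[0.4,0,0,0,0,0,0]]'
python3 -m crank '[[0.4,0.03,-0.01,0,0,0,0],[0.4,0,0,0,0,0,0],[0.4,0,0,0,0,0,0]]'
python3 - <<'E'
from h import *
plan([.629,-.1086,.061],ori(6.5,25.3,1))
S=cam('side');T=cam('top')
crop(S,270,110,390,230,3.3,'s9.png');crop(T,300,120,420,240,3.3,'t9.png')
cv2.imwrite('pics/st9.png',np.hstack([cv2.imread('pics/s9.png'),cv2.imread('pics/t9.png')]))
E
```

```text
t: 15.47
position: [0.627, -0.1105, 0.0639]
orientation: [0.574, 0.412, -0.34, 0.62]
ft_force: [-0.3, 0.3, -1.6]
gripper_width: 0.684
t: 15.72
position: [0.6275, -0.1097, 0.0618]
orientation: [0.574, 0.412, -0.34, 0.621]
ft_force: [0.3, 0.2, -1.9]
gripper_width: 0.683
t: 15.97
position: [0.6279, -0.1094, 0.0594]
orientation: [0.574, 0.412, -0.34, 0.621]
ft_force: [-0.1, -0.3, -2.1]
gripper_width: 0.685
turn [ 0.011 -0.003 -0.007] rows>=0.1 | shift [-0.012  0.023 -0.009] rows>=0.0 t 15.9667 q [-0.14  0.43  0.35  2.15 -1.07  0.29 -0.31]
```

View pics/st9.png

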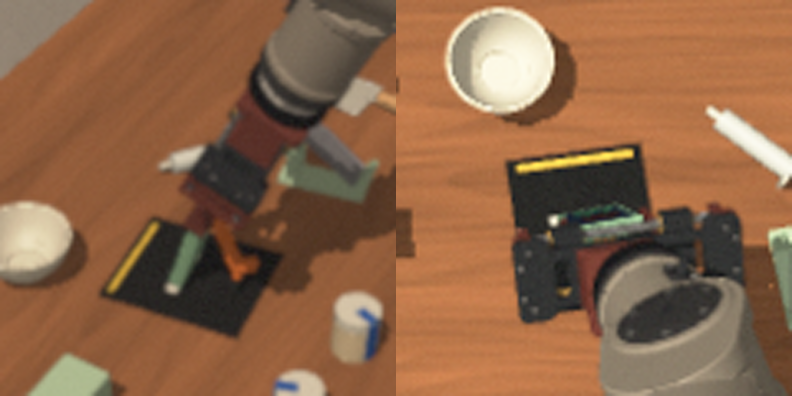

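The bottom edge is right at the strip (172,290 in the side panel) and not yet loaded. Lowering in small steps.

```bash
for i in 1; do python3 -m crank '[[0.4,0.035,-0.015,0,0,0,0],[0.4,0,0,0,0,0,0],[0.4,0,0,0,0,0,0]]' | grep -E 'pos|force'; python3 -m crank '[[0.4,0.035,-0.015,0,0,0,0],[0.4,0,0,0,0,0,0],[0.4,0,0,0,0,0,0]]'| grep -E 'pos|force'; python3 -m crank '[[0.4,0.035,-0.015,0,0,0,0],[0.4,0,0,0,0,0,0],[0.4,0,0,0,0,0,0]]'| grep -E 'pos|force'; done
```

```text
position: [0.629, -0.1099, 0.0579]
ft_force: [-2.6, 0.2, 7.0]
position: [0.6313, -0.1104, 0.0573]
ft_force: [-5.0, 0.6, 17.7]
position: [0.6334, -0.1102, 0.0563]
ft_force: [-5.7, 0.8, 25.7]
```

```bash
python3 -m crank '[[0.4,-0.04,0.0,0,0,0,0],[0.4,-0.03,0,0,0,0,0],[0.4,0,0,0,0,0,0],[0.4,0,0,0,0,0,0]]' | grep -E 'pos|force'
python3 -m crank '[[0.75,0,0,0,0,0,0],[0.8,0,0,0,0,0,0],[0.9,0,0,0,0,0,0],[1,0,0,0,0,0,0],[1,0,0,0,0,0,0],[1,0,0,0,0,0,0],[1,0,0,0,0,0,0]]'
python3 -m crank '[[1,-0.2,0,0,0,0,0],[1,-0.2,0,0,0,0,0],[1,-0.3,0,0,0,0,0],[1,-0.4,0,0,0,0,0],[1,-0.4,0,0,0,0,0],[1,-0.4,0,0,0,0,0],[1,0,0,0,0,0,0]]'
python3 - <<'E'
from h import *
plan([.5,.1,.25],ori(0,0,1))
S=cam('side');T=cam('top')
crop(S,270,110,390,230,3.3,'s10.png');crop(T,300,120,420,240,3.3,'t10.png')
cv2.imwrite('pics/st10.png',np.hstack([cv2.imread('pics/s10.png'),cv2.imread('pics/t10.png')]))
E
```

```text
position: [0.6268, -0.1099, 0.0565]
ft_force: [-1.1, 0.3, 7.4]
t: 17.73
position: [0.6261, -0.1098, 0.0556]
orientation: [0.574, 0.412, -0.34, 0.621]
ft_force: [0.4, 0.2, -0.2]
gripper_width: 0.999
t: 18.32
position: [0.5656, -0.1183, 0.1886]
orientation: [0.575, 0.41, -0.338, 0.622]
ft_force: [0.3, -1.2, -0.2]
gripper_width: 0.996
turn [ 0.152 -0.033 -0.577] rows>=3.8 | shift [-0.818 -0.874 -2.911] rows>=5.7 t 18.3167 q [-0.53  0.12  0.78  2.19 -0.52  0.48 -0.81]
```

View pics/st10.png

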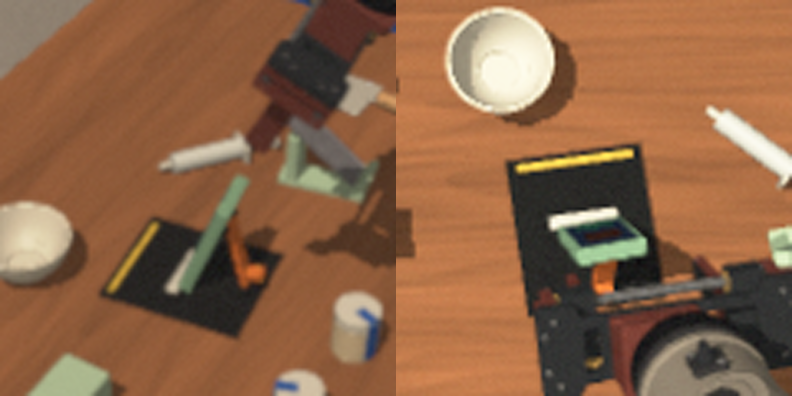

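The pendant stands on its leg on the mat, with its bottom edge slightly behind the strip. The near bottom corner is at (188,290), against the strip end at (170,290) in the side panel. Quantifying that.

Run:
```python
from h import *
S=cam('side');T=cam('top')
np.set_printoptions(precision=4,suppress=True)
f=lambda a:np.array([270,110])+np.array(a)/3.3; g=lambda a:np.array([300,120])+(np.array(a)-[396,0])/3.3
print('corner',at(S,f((188,291)),.002),'strip end',at(S,f((170,290)),.001), 'strip c',at(S,f((183,270)),.001))
print('strip top',at(T,[g((550,223)),g((618,213))],.001))
print('pend top L',tri(T,g((557,232)),S,f((240,178))))
a=.12*np.sin(.37)
# spent / carts recheck
hsv=cv2.cvtColor(T['image'],cv2.COLOR_RGB2HSV);H,Sa,V=cv2.split(hsv)
white=(Sa<60)&(V>140); blue=(H>95)&(H<130)&(Sa>110)&(V>80)
for n,q in zip('ABCD',[(246,254),(277,247),(319,249),(358,249)]):
    m=np.zeros(H.shape,bool);m[q[1]-13:q[1]+13,q[0]-13:q[0]+13]=1
    w=((white|blue)&m).astype(np.uint8)
    cn=max(cv2.findContours(w,0,2)[0],key=cv2.contourArea);mm=cv2.moments(cn);cc=np.array([mm['m10'],mm['m01']])/mm['m00'];print(n,cc,at(T,cc,.052))
plan([.5527,.3237,.16],ori(0,0,1))
```

```text
corner [[ 0.6143 -0.0795  0.002 ]] strip end [[ 0.631  -0.0725  0.001 ]] strip c [[ 0.6346 -0.1038  0.001 ]]
strip top [[ 0.6282 -0.0753  0.001 ]
 [ 0.6366 -0.1395  0.001 ]]
pend top L (array([ 0.5763, -0.0732,  0.1728]), np.float64(0.0347670220359257))
A [245.4368 252.9258] [[0.433  0.2276 0.052 ]]
B [276.629  246.5323] [[0.4502 0.1367 0.052 ]]
C [318.6478 248.5692] [[0.4424 0.0149 0.052 ]]
D [358.     248.5043] [[ 0.4405 -0.0992  0.052 ]]
turn [ 0.154 -0.034 -0.568] rows>=3.7 | shift [ 0.313 -0.161 -5.867] rows>=10.6 t 18.5167 q [-0.52  0.13  0.77  2.2  -0.53  0.48 -0.8 ]
```

The bottom edge is about 15 mm behind the strip and 5 mm to the side, inside the 35 mm tolerance, so I'll leave it. Next is the spent cartridge.

```bash
python3 -m crank '[[1,0,0,0,0.03,-0.007,-0.114],[1,0,0,0,0.03,-0.007,-0.114],[1,0,0,0,0.03,-0.007,-0.114],[1,0,0,0,0.03,-0.007,-0.114],[1,0,0,0,0.034,-0.006,-0.112],[1,0,0,-0.3,0,0,0],[1,0,0,-0.4,0,0,0],[1,0,0,-0.4,0,0,0]]'|grep pos
python3 -m crank '[[1,0,-0.015,-0.4,0,0,0],[1,0,-0.015,-0.4,0,0,0],[1,0,-0.015,-0.4,0,0,0],[1,0,-0.015,-0.4,0,0,0],[1,0,-0.015,-0.4,0,0,0],[1,0,-0.015,-0.4,0,0,0],[1,0,-0.015,-0.4,0,0,0],[1,0,-0.015,-0.4,0,0,0]]'|grep pos
python3 -m crank '[[1,0,-0.015,-0.4,0,0,0],[1,0,-0.015,-0.4,0,0,0],[1,0,-0.015,-0.4,0,0,0],[1,0,-0.015,-0.3,0,0,0],[1,0,0,0,0,0,0]]'|grep -E 'pos|ori'
python3 - <<'E'
from h import *
T=cam('top');S=cam('side')
plan([.5527,.3237,.01],ori(0,0,1))
# spent cap: dark blob near, in both
for c,n,z in((T,'top',.052),(S,'side',.052)):
    u=proj(c,[.5527,.3237,.052])[0].astype(int);V=c['image'].max(2)
    w=np.zeros(V.shape,np.uint8);sl=np.s_[u[1]-9:u[1]+10,u[0]-10:u[0]+11];w[sl]=(V[sl]<45)
    k=cv2.connectedComponentsWithStats(w);i=1+np.argmax(k[2][1:,4]);print(n,u,k[3][i],k[2][i],at(c,k[3][i],z))
E
```

```text
position: [0.5648, -0.0345, 0.1817]
position: [0.5555, 0.2069, 0.1815]
position: [0.5497, 0.3247, 0.1803]
orientation: [0.497, 0.502, -0.499, 0.501]
turn [0.001 0.004 0.003] rows>=0.0 | shift [ 2.282  0.02  -0.07 ] rows>=4.1 t 20.3667 q [-1.17  0.52  0.78  1.69 -0.4   1.1  -1.84]
top [213 212] [210.243 209.629] [203 203  17  15 210] [[0.561 0.333 0.052]]
side [266 289] [264.224 291.656] [257 285  16  14 183] [[0.554 0.332 0.052]]
```

```bash
python3 -m crank '[[1,0.4,0.01,-0.08,0,0,0],[1,0.4,0,-0.04,0,0,0],[1,0.4,0,0,0,0,0],[1,0.4,0,0,0,0,0],[1,0.4,0,0,0,0,0],[1,0.2,0,0,0,0,0],[1,0.1,0,0,0,0,0],[1,0,0,0,0,0,0]]'
python3 -m crank '[[0.3,0,0,0,0,0,0],[0.3,0,0,0,0,0,0],[0.3,0,0,0,0,0,0],[0.3,0,0,0,0,0,0],[0.3,0,0,0,0,0,0],[0.3,0,0,0,0,0,0],[0.3,0,0,0,0,0,0]]'
python3 -m crank '[[0.3,-0.2,0,0,0,0,0],[0.3,-0.4,0,0,0,0,0],[0.3,-0.4,0,0,0,0,0],[0.3,0,0,0,0,0,0]]'
python3 - <<'E'
from h import *
plan([.451,.3673,.09],ori(0,0,1))
E
```

```text
t: 21.03
position: [0.5523, 0.325, 0.0097]
orientation: [-0.499, -0.499, 0.502, -0.5]
ft_force: [0.2, 0.4, -0.6]
gripper_width: 0.998
t: 21.62
position: [0.5529, 0.3272, 0.0116]
orientation: [0.5, 0.499, -0.5, 0.5]
ft_force: [-0.2, 0.2, 0.6]
gripper_width: 0.51
t: 21.95
position: [0.5566, 0.3278, 0.0927]
orientation: [0.503, 0.498, -0.498, 0.501]
ft_force: [1.3, 0.1, -0.8]
gripper_width: 0.49
turn [-0.002 -0.004 -0.011] rows>=0.1 | shift [ 0.036 -1.407 -0.526] rows>=2.7 t 21.95 q [-1.12  0.62  0.71  1.76 -0.49  0.94 -1.78]
```

```bash
python3 -m crank '[[0.3,0,-0.28,-0.105,0,0,0],[0.3,0,-0.28,-0.105,0,0,0],[0.3,0,-0.28,-0.105,0,0,0],[0.3,0,-0.28,-0.105,0,0,0],[0.3,0,-0.28,-0.105,0,0,0],[0.3,0,0,0,0,0,0],[0.3,0,0,0,0,0,0]]'|grep pos
python3 -m crank '[[0.3,0.3,0,0,0,0,0],[0.3,0.3,0,0,0,0,0],[0.3,0.25,0,0,0,0,0],[0.3,0.1,0,0,0,0,0],[0.3,0,0,0,0,0,0],[0.3,0,0,0,0,0,0]]'
python3 -m crank '[[0.64,0,0,0,0,0,0],[0.64,0,0,0,0,0,0],[0.64,0,0,0,0,0,0],[0.64,0,0,0,0,0,0],[0.64,-0.3,0,0,0,0,0],[0.64,-0.5,0,0,0,0,0],[0.64,-0.5,0,0,0,0,0],[0.8,-0.3,0,0,0,0,0]]'
python3 - <<'E'
from h import *
plan([.433,.2274,.14],ori(0,0,1))
for n in('top','side'):
    c=cam(n);u=proj(c,[.451,.3673,.056])[0];print(n,u)
    V=c['image'].max(2);w=np.zeros(V.shape,np.uint8);a=u.astype(int);sl=np.s_[a[1]-18:a[1]+19,a[0]-18:a[0]+19];w[sl]=V[sl]<45
    k=cv2.connectedComponentsWithStats(w);print(k[2][1:],k[3][1:]);
E
```

```text
position: [0.4468, 0.3671, 0.0865]
t: 23.03
position: [0.4492, 0.3656, 0.0152]
orientation: [0.501, 0.499, -0.501, 0.5]
ft_force: [1.1, 0.8, -1.4]
gripper_width: 0.493
t: 23.7
position: [0.4491, 0.3667, 0.1382]
orientation: [0.501, 0.499, -0.499, 0.5]
ft_force: [-0.5, -1.3, -0.1]
gripper_width: 0.684
turn [-0.002 -0.001 -0.004] rows>=0.0 | shift [-0.024 -0.214  1.857] rows>=3.4 t 23.7 q [-1.39  0.47  0.79  1.88 -0.4   0.96 -1.98]
top [197.683 247.264]
[[179 234  28  28 566]] [[193.482 248.166]]
side [289.799 321.215]
[[283 314  16  16 208]] [[290.26  321.577]]
```

The spent cartridge's cap sits where predicted in the side image, so it is in the tray. Cartridge A: grip at yaw 0, turn +62°, place on the pad at y = 0.3435.

```bash
python3 -m crank '[[0.9,0,-0.043,0.37,0,0,0],[0.9,0,-0.043,0.37,0,0,0],[0.9,0,-0.043,0.37,0,0,0],[0.9,0,-0.043,0.37,0,0,0],[0.9,0,-0.043,0.37,0,0,0],[0.9,0,0,0,0,0,0],[0.9,0,0,0,0,0,0]]'|grep pos
python3 -m crank '[[0.9,0.4,0,0,0,0,0],[0.9,0.4,0,0,0,0,0],[0.9,0.4,0,0,0,0,0],[0.9,0.3,0,0,0,0,0],[0.9,0.2,0,0,0,0,0],[0.9,0,0,0,0,0,0],[0.9,0,0,0,0,0,0]]'|grep pos
python3 -m crank '[[0.3,0,0,0,0,0,0],[0.3,0,0,0,0,0,0],[0.3,0,0,0,0,0,0],[0.3,0,0,0,0,0,0],[0.3,0,0,0,0,0,0],[0.3,0,0,0,0,0,0],[0.3,0,0,0,0,0,0]]'
python3 -m crank '[[0.3,-0.2,0,0,0,0,0],[0.3,-0.4,0,0,0,0,0],[0.3,-0.4,0,0,-0.138,0,0],[0.3,0,0,0,-0.138,0,0],[0.3,0,0,0,-0.138,0,0],[0.3,0,0,0,-0.138,0,0],[0.3,0,0,0,-0.138,0,0],[0.3,0,0,0,-0.138,0,0]]'
python3 -m crank '[[0.3,0,0,0,-0.138,0,0],[0.3,0,0,0,-0.138,0,0],[0.3,0,0,0,-0.138,0,0],[0.3,0,0,0,-0.138,0,0],[0.3,0,0,0,0,0,0],[0.3,0,0,0,0,0,0]]'
python3 - <<'E'
from h import *
plan([.5485,.3435,.09],ori(62,0,1))
E
```

```text
position: [0.4308, 0.2262, 0.1345]
position: [0.4311, 0.2278, 0.0067]
t: 25.55
position: [0.4319, 0.2281, 0.0079]
orientation: [0.5, 0.499, -0.5, 0.5]
ft_force: [-0.5, 1.1, 3.1]
gripper_width: 0.491
t: 26.22
position: [0.4312, 0.2273, 0.0824]
orientation: [0.312, 0.634, -0.313, 0.635]
ft_force: [-1.1, 1.0, -2.1]
gripper_width: 0.494
t: 26.72
position: [0.4313, 0.2272, 0.0823]
orientation: [0.172, 0.686, -0.173, 0.686]
ft_force: [-0.3, -0.2, -0.9]
gripper_width: 0.486
turn [-0.004  0.001  0.001] rows>=0.0 | shift [-0.102  2.103  0.652] rows>=4.0 t 26.7167 q [-1.04  0.34  0.51  2.12 -0.24  0.74 -0.86]
```

```bash
python3 -m crank '[[0.3,-0.02,0.35,0.109,0,0,0],[0.3,0,0.35,0.109,0,0,0],[0.3,0,0.35,0.109,0,0,0],[0.3,0,0.35,0.109,0,0,0],[0.3,0,0.35,0.109,0,0,0],[0.3,0,0.35,0.109,0,0,0],[0.3,0,0,0,0,0,0],[0.3,0,0,0,0,0,0]]'|grep pos
python3 - <<'E'
from h import *
plan([.5485,.3435,.0095],ori(62,0,1))
E
```

```text
position: [0.5489, 0.3443, 0.0831]
turn [-0.001  0.002  0.002] rows>=0.0 | shift [ 0.982 -0.012  0.001] rows>=1.8 t 27.3833 q [-0.99  0.58  0.47  1.74 -0.32  0.9  -0.87]
```

```bash
python3 -m crank '[[0.3,0.3,0,0,0,0,0],[0.3,0.3,0,0,0,0,0],[0.3,0.25,0,0,0,0,0],[0.3,0.12,0,0,0,0,0],[0.3,0,0,0,0,0,0],[0.3,0,0,0,0,0,0]]'
python3 -m crank '[[0.64,0,0,0,0,0,0],[0.64,0,0,0,0,0,0],[0.64,0,0,0,0,0,0],[0.64,0,0,0,0,0,0],[0.64,-0.3,0,0,0,0,0],[0.64,-0.5,0,0,0,0,0],[0.64,-0.5,0,0,-0.13,0,0],[0.64,-0.4,0,0,-0.13,0,0]]'
python3 -m crank '[[0.8,0,0,0,-0.134,0,0],[0.8,0,0,0,-0.134,0,0],[0.8,0,0,0,-0.134,0,0],[0.8,0,0,0,-0.134,0,0],[0.8,0,0,0,-0.134,0,0],[0.8,0,0,0,0,0,0]]'|grep -E pos
cat > carts.py <<'E'
from h import *
S=cam('side');T=cam('top')
import sys
def blobs(c,z=.052):
    H,Sa,V=cv2.split(cv2.cvtColor(c['image'],cv2.COLOR_RGB2HSV))
    b=((H>95)&(H<130)&(Sa>110)&(V>70)).astype(np.uint8);k=cv2.connectedComponentsWithStats(b)
    return [(k[3][i].round(1),k[2][i][4],at(c,k[3][i],z)[0,:2].round(3)) for i in range(1,k[0]) if 4<=k[2][i][4]<400 and .38<at(c,k[3][i],z)[0,0]<.62 and -.2<at(c,k[3][i],z)[0,1]<.4]
def caps(c,z=.052):
    H,Sa,V=cv2.split(cv2.cvtColor(c['image'],cv2.COLOR_RGB2HSV))
    w=(((Sa<60)&(V>140))|((H>95)&(H<130)&(Sa>110)&(V>70))).astype(np.uint8);k=cv2.connectedComponentsWithStats(w)
    return [(k[3][i].round(1),k[2][i][4],at(c,k[3][i],z)[0,:2].round(3)) for i in range(1,k[0]) if 80<=k[2][i][4]<800 and .38<at(c,k[3][i],z)[0,0]<.6 and -.2<at(c,k[3][i],z)[0,1]<.4]
if __name__=='__main__':
    for n,c in(('top',T),('side',S)):
        print(n,'blue',*blobs(c),sep='\n ');print(' caps',*caps(c),sep='\n ')
E
python3 carts.py
python3 - <<'E'
from h import *
plan([.4501,.1367,.14],ori(104,0,1))
E
```

```text
t: 27.88
position: [0.5485, 0.3429, 0.0114]
orientation: [0.171, 0.686, -0.172, 0.686]
ft_force: [0.7, -0.1, -0.1]
gripper_width: 0.492
t: 28.55
position: [0.5493, 0.3438, 0.1416]
orientation: [0.098, 0.699, -0.099, 0.701]
ft_force: [0.2, 0.3, -0.4]
gripper_width: 0.637
position: [0.5488, 0.3436, 0.1392]
top
 blue
 (array([206.5, 209.5]), np.int32(12), array([0.562, 0.344]))
 (array([317.4, 244.6]), np.int32(16), array([0.454, 0.018]))
 (array([272.3, 247.7]), np.int32(16), array([0.447, 0.149]))
 (array([356.5, 252.7]), np.int32(15), array([ 0.428, -0.094]))
 caps
 (array([284. , 201.7]), np.int32(172), array([0.581, 0.114]))
 (array([283.3, 214.1]), np.int32(194), array([0.545, 0.117]))
 (array([276.7, 246.5]), np.int32(175), array([0.45 , 0.136]))
 (array([318.7, 248.8]), np.int32(149), array([0.442, 0.015]))
 (array([358. , 248.4]), np.int32(173), array([ 0.441, -0.099]))
side
 blue
 (array([381.2, 205.8]), np.int32(5), array([ 0.43 , -0.092]))
 (array([382.1, 213.1]), np.int32(14), array([ 0.414, -0.066]))
 (array([356. , 226.4]), np.int32(5), array([0.457, 0.02 ]))
 (array([335.2, 264.7]), np.int32(38), array([0.441, 0.168]))
 (array([258. , 294.2]), np.int32(17), array([0.563, 0.346]))
 caps
 (array([377.5, 203.9]), np.int32(92), array([ 0.443, -0.094]))
 (array([336.9, 258.2]), np.int32(179), array([0.448, 0.147]))
 (array([280.5, 285.7]), np.int32(266), array([0.529, 0.297]))
 (array([262. , 296.9]), np.int32(234), array([0.549, 0.347]))
turn [-0.007  0.001  0.001] rows>=0.0 | shift [-0.014 -2.359 -1.945] rows>=5.5 t 29.15 q [-0.89  0.49  0.32  1.69 -0.18  0.99 -0.27]
```

A stands at about (0.549, 0.345) with its mark at (0.562, 0.344), which is square to the reader. Now B, starting at yaw 104.

```bash
python3 -m crank '[[0.9,0,-0.337,-0.278,0,0,0],[0.9,0,-0.337,-0.278,0,0,0],[0.9,0,-0.337,-0.278,0,0,0],[0.9,0,-0.337,-0.278,0,0,0],[0.9,0,-0.337,-0.278,0,0,0],[0.9,0,-0.337,-0.278,0,0,0],[0.9,0,-0.337,-0.278,0,0,0],[0.9,0,0,0,0,0,0]]'|grep pos
python3 -m crank '[[0.9,0.4,0,0,0,0,0],[0.9,0.4,0,0,0,0,0],[0.9,0.4,0,0,0,0,0],[0.9,0.35,0,0,0,0,0],[0.9,0.18,0,0,0,0,0],[0.9,0,0,0,0,0,0],[0.9,0,0,0,0,0,0]]'|grep pos
python3 -m crank '[[0.3,0,0,0,0,0,0],[0.3,0,0,0,0,0,0],[0.3,0,0,0,0,0,0],[0.3,0,0,0,0,0,0],[0.3,0,0,0,0,0,0],[0.3,0,0,0,0,0,0],[0.3,0,0,0,0,0,0]]'
python3 -m crank '[[0.3,-0.2,0,0,0,0,0],[0.3,-0.4,0,0,0,0,0],[0.3,-0.4,0,0,0.145,0,0],[0.3,0,0,0,0.145,0,0],[0.3,0,0,0,0.145,0,0],[0.3,0,0,0,0.145,0,0],[0.3,0,0,0,0.145,0,0],[0.3,0,0,0,0.145,0,0]]'|grep -E 'pos|wid'
python3 -m crank '[[0.3,0,0,0,0.145,0,0],[0.3,0,0,0,0.145,0,0],[0.3,0,0,0,0.145,0,0],[0.3,0,0,0,0.145,0,0],[0.3,0,0,0,0.145,0,0],[0.3,0,0,0,0.145,0,0],[0.3,0,0,0,0.145,0,0],[0.3,0,0,0,0.145,0,0]]' |grep -E 'pos|wid'
python3 -m crank '[[0.3,0,0,0,0.145,0,0],[0.3,0,0,0,0.145,0,0],[0.3,0,0,0,0,0,0],[0.3,0,0,0,0,0,0]]' |grep -E 'pos|wid'
python3 - <<'E'
from h import *
plan([.5485,.2685,.09],ori(0,0,1))
E
```

```text
position: [0.4465, 0.1308, 0.1386]
position: [0.4495, 0.1367, 0.0089]
t: 30.98
position: [0.4504, 0.1371, 0.0096]
orientation: [-0.086, 0.701, 0.085, 0.703]
ft_force: [2.0, 0.5, 4.8]
gripper_width: 0.487
position: [0.4488, 0.1367, 0.0839]
gripper_width: 0.493
position: [0.4488, 0.1367, 0.0839]
gripper_width: 0.49
position: [0.449, 0.1368, 0.0838]
gripper_width: 0.493
turn [-0.007  0.003 -0.   ] rows>=0.0 | shift [-0.082  1.327 -1.756] rows>=4.0 t 32.65 q [-1.1   0.38  0.82  2.17 -0.4   0.75 -1.59]
```

```bash
python3 -m crank '[[0.3,0,0.221,-0.293,0,0,0],[0.3,0,0.221,-0.293,0,0,0],[0.3,0,0.221,-0.293,0,0,0],[0.3,0,0.221,-0.293,0,0,0],[0.3,0,0.221,-0.293,0,0,0],[0.3,0,0.221,-0.293,0,0,0],[0.3,0,0,0,0,0,0],[0.3,0,0,0,0,0,0]]'|grep pos
python3 -m crank '[[0.3,0.3,0,0,0,0,0],[0.3,0.3,0,0,0,0,0],[0.3,0.25,0,0,0,0,0],[0.3,0.12,0,0,0,0,0],[0.3,0,0,0,0,0,0],[0.3,0,0,0,0,0,0]]'
python3 -m crank '[[0.64,0,0,0,0,0,0],[0.64,0,0,0,0,0,0],[0.64,0,0,0,0,0,0],[0.64,0,0,0,0,0,0],[0.64,-0.3,0,0,0,0,0],[0.64,-0.5,0,0,0,0,0],[0.64,-0.5,0,0,-0.11,0,0],[0.64,-0.4,0,0,-0.11,0,0]]' |grep -E 'pos|wid'
python3 -m crank '[[0.8,0,0,0,-0.11,0,0],[0.8,0,0,0,0,0,0]]'|grep -E pos
python3 carts.py
python3 - <<'E'
from h import *
plan([.4424,.015,.14],ori(15,0,1))
E
```

```text
position: [0.5502, 0.2689, 0.0834]
t: 33.82
position: [0.5498, 0.2665, 0.0113]
orientation: [-0.502, -0.497, 0.503, -0.498]
ft_force: [-0.2, -0.2, 0.4]
gripper_width: 0.49
position: [0.5506, 0.2678, 0.1413]
gripper_width: 0.639
position: [0.5514, 0.2687, 0.1413]
top
 blue
 (array([317.4, 244.6]), np.int32(14), array([0.454, 0.018]))
 (array([356.5, 252.7]), np.int32(15), array([ 0.428, -0.094]))
 caps
 (array([358.1, 248.2]), np.int32(161), array([ 0.441, -0.1  ]))
 (array([318.6, 248.9]), np.int32(157), array([0.441, 0.015]))
side
 blue
 (array([381. , 205.5]), np.int32(4), array([ 0.431, -0.093]))
 (array([382.2, 212.8]), np.int32(13), array([ 0.414, -0.067]))
 (array([356.2, 226.3]), np.int32(6), array([0.457, 0.02 ]))
 (array([275.8, 271.8]), np.int32(12), array([0.564, 0.268]))
 (array([258.1, 294.1]), np.int32(16), array([0.563, 0.346]))
 caps
 (array([360.6, 229.5]), np.int32(131), array([0.44 , 0.024]))
 (array([284.8, 271.6]), np.int32(343), array([0.544, 0.255]))
 (array([262. , 296.9]), np.int32(231), array([0.55 , 0.347]))
turn [-0.018  0.001  0.   ] rows>=0.1 | shift [-0.021 -2.252  2.89 ] rows>=6.6 t 34.75 q [-1.08  0.51  0.72  1.8  -0.4   0.99 -1.52]
```

B is placed (blue mark at (0.564, 0.268)). Now C.

```bash
python3 -m crank '[[0.9,0,-0.25,0.321,0,0,0],[0.9,0,-0.25,0.321,0,0,0],[0.9,0,-0.25,0.321,0,0,0],[0.9,0,-0.25,0.321,0,0,0],[0.9,0,-0.25,0.321,0,0,0],[0.9,0,-0.25,0.321,0,0,0],[0.9,0,-0.25,0.321,0,0,0],[0.9,0,-0.25,0.321,0,0,0]]'|grep pos
python3 -m crank '[[0.9,0,-0.25,0.321,0,0,0],[0.9,0,0,0,0,0,0],[0.9,0,0,0,0,0,0]]'|grep pos
python3 -m crank '[[0.9,0.4,0,0,0,0,0],[0.9,0.4,0,0,0,0,0],[0.9,0.4,0,0,0,0,0],[0.9,0.35,0,0,0,0,0],[0.9,0.18,0,0,0,0,0],[0.9,0,0,0,0,0,0],[0.9,0,0,0,0,0,0]]'|grep pos
python3 -m crank '[[0.3,0,0,0,0,0,0],[0.3,0,0,0,0,0,0],[0.3,0,0,0,0,0,0],[0.3,0,0,0,0,0,0],[0.3,0,0,0,0,0,0],[0.3,0,0,0,0,0,0],[0.3,0,0,0,0,0,0]]'
python3 -m crank '[[0.3,-0.2,0,0,0,0,0],[0.3,-0.4,0,0,0,0,0],[0.3,-0.4,0,0,0.11,0,0],[0.3,0,0,0,0.11,0,0],[0.3,0,0,0,0.11,0,0],[0.3,0,0,0,0,0,0],[0.3,0,0,0,0,0,0]]'|grep -E 'pos|wid'
python3 - <<'E'
from h import *
plan([.5485,.1935,.085],ori(0,0,1))
E
```

```text
position: [0.4505, 0.0428, 0.1378]
position: [0.4387, 0.0151, 0.1382]
position: [0.4398, 0.0163, 0.0084]
t: 36.83
position: [0.4407, 0.0162, 0.0096]
orientation: [0.434, 0.558, -0.434, 0.559]
ft_force: [-0.6, 0.9, 3.4]
gripper_width: 0.49
position: [0.4399, 0.0162, 0.0841]
gripper_width: 0.493
turn [-0.008  0.002 -0.   ] rows>=0.1 | shift [-0.012  1.448 -2.364] rows>=5.0 t 37.4167 q [-0.92  0.34  0.89  2.24 -0.39  0.73 -1.33]
```

```bash
python3 -m crank '[[0.3,0,0.181,-0.296,0,0,0],[0.3,0,0.181,-0.296,0,0,0],[0.3,0,0.181,-0.296,0,0,0],[0.3,0,0.181,-0.296,0,0,0],[0.3,0,0.181,-0.296,0,0,0],[0.3,0,0.181,-0.296,0,0,0],[0.3,0,0.181,-0.296,0,0,0],[0.3,0,0.181,-0.296,0,0,0]]'|grep pos
python3 -m crank '[[0.3,0,0,0,0,0,0],[0.3,0,0,0,0,0,0]]'|grep pos
python3 -m crank '[[0.3,0.3,0,0,0,0,0],[0.3,0.3,0,0,0,0,0],[0.3,0.25,0,0,0,0,0],[0.3,0.12,0,0,0,0,0],[0.3,0,0,0,0,0,0],[0.3,0,0,0,0,0,0]]'
python3 -m crank '[[0.64,0,0,0,0,0,0],[0.64,0,0,0,0,0,0],[0.64,0,0,0,0,0,0],[0.64,0,0,0,0,0,0],[0.64,-0.3,0,0,0,0,0],[0.64,-0.5,0,0,0,0,0],[0.64,-0.5,0,0,0,0,0],[0.64,-0.4,0,0,0,0,0]]' |grep -E 'pos|wid'
python3 carts.py
python3 - <<'E'
from h import *
plan([.4405,-.0995,.14],ori(0,0,1))
E
```

```text
position: [0.5504, 0.1936, 0.0832]
position: [0.5504, 0.1937, 0.0831]
t: 38.75
position: [0.5501, 0.1914, 0.0113]
orientation: [-0.502, -0.497, 0.503, -0.498]
ft_force: [-1.1, -0.7, -1.4]
gripper_width: 0.495
position: [0.5509, 0.1926, 0.1414]
gripper_width: 0.641
top
 blue
 (array([356.5, 252.7]), np.int32(15), array([ 0.428, -0.094]))
 caps
 (array([202.5, 206.9]), np.int32(96), array([0.57 , 0.356]))
 (array([226.9, 203.6]), np.int32(86), array([0.578, 0.284]))
 (array([271.9, 219.8]), np.int32(790), array([0.528, 0.15 ]))
 (array([200.3, 223.6]), np.int32(112), array([0.52 , 0.362]))
 (array([358. , 248.2]), np.int32(159), array([ 0.441, -0.099]))
side
 blue
 (array([381. , 205.5]), np.int32(4), array([ 0.431, -0.093]))
 (array([382.4, 212.1]), np.int32(11), array([ 0.415, -0.07 ]))
 (array([291.1, 251.8]), np.int32(8), array([0.567, 0.193]))
 (array([275.8, 271.8]), np.int32(12), array([0.564, 0.268]))
 (array([258., 294.]), np.int32(17), array([0.563, 0.346]))
 caps
 (array([299.3, 253.3]), np.int32(268), array([0.545, 0.186]))
 (array([283.7, 273.5]), np.int32(284), array([0.543, 0.262]))
 (array([262. , 296.9]), np.int32(231), array([0.55 , 0.347]))
turn [-0.012 -0.004 -0.011] rows>=0.1 | shift [ 0.053 -1.512  3.907] rows>=7.5 t 39.5167 q [-1.08  0.49  0.86  1.87 -0.45  0.98 -1.6 ]
```

```bash
python3 -m crank '[[0.8,0,-0.126,0.326,0,0,0],[0.9,0,-0.126,0.326,0,0,0],[0.9,0,-0.126,0.326,0,0,0],[0.9,0,-0.126,0.326,0,0,0],[0.9,0,-0.126,0.326,0,0,0],[0.9,0,-0.126,0.326,0,0,0],[0.9,0,-0.126,0.326,0,0,0],[0.9,0,-0.126,0.326,0,0,0]]'|grep pos
python3 -m crank '[[0.9,0,-0.126,0.326,0,0,0],[0.9,0,-0.126,0.326,0,0,0],[0.9,0,-0.126,0.326,0,0,0],[0.9,0,-0.126,0.326,0,0,0],[0.9,0,0,0,0,0,0]]'|grep pos
python3 -m crank '[[0.9,0,0,0,-0.14,0,0],[0.9,0,0,0,-0.14,0,0],[0.9,0,0,0,-0.14,0,0],[0.9,0,0,0,-0.14,0,0],[0.9,0,0,0,-0.14,0,0],[0.9,0,0,0,-0.14,0,0],[0.9,0,0,0,-0.14,0,0],[0.9,0,0,0,-0.14,0,0]]'|grep pos
python3 -m crank '[[0.9,0,0,0,-0.14,0,0],[0.9,0,0,0,-0.14,0,0],[0.9,0,0,0,-0.14,0,0],[0.9,0,0,0,-0.14,0,0],[0.9,0,0,0,-0.14,0,0],[0.9,0,0,0,-0.14,0,0],[0.9,0,0,0,-0.14,0,0],[0.9,0,0,0,-0.14,0,0]]'|grep pos
python3 -m crank '[[0.9,0,0,0,-0.14,0,0],[0.9,0,0,0,-0.14,0,0],[0.9,0,0,0,-0.14,0,0],[0.9,0,0,0,-0.14,0,0],[0.9,0,0,0,-0.14,0,0],[0.9,0,0,0,-0.14,0,0],[0.9,0,0,0,-0.14,0,0],[0.9,0,0,0,-0.14,0,0]]'|grep pos
python3 - <<'E'
from h import *
plan([.4405,-.0995,.009],ori(158,0,1))
E
python3 carts.py|head -4
```

```text
position: [0.4721, -0.003, 0.1387]
position: [0.4318, -0.1036, 0.139]
position: [0.4343, -0.0989, 0.1388]
position: [0.4343, -0.0989, 0.1388]
position: [0.4342, -0.0989, 0.1388]
turn [-0.155 -0.001  0.001] rows>=1.0 | shift [ 1.731 -0.08   0.024] rows>=3.1 t 42.6 q [-0.37  0.16  0.51  2.16 -0.11  0.84  1.27]
top
 blue
 (array([258. , 207.8]), np.int32(20), array([0.564, 0.191]))
 (array([206.5, 209.5]), np.int32(12), array([0.562, 0.344]))
```

```bash
python3 -m crank '[[0.9,0.4,-0.04,0.01,-0.15,0,0],[0.9,0.4,-0.04,0.01,0,0,0],[0.9,0.4,0,0,0,0,0],[0.9,0.35,0,0,0,0,0],[0.9,0.18,0,0,0,0,0],[0.9,0,0,0,0,0,0],[0.9,0,0,0,0,0,0]]'|grep pos
python3 -m crank '[[0.3,0,0,0,0,0,0],[0.3,0,0,0,0,0,0],[0.3,0,0,0,0,0,0],[0.3,0,0,0,0,0,0],[0.3,0,0,0,0,0,0],[0.3,0,0,0,0,0,0],[0.3,0,0,0,0,0,0]]'
python3 -m crank '[[0.3,-0.2,0,0,0,0,0],[0.3,-0.4,0,0,0,0,0],[0.3,-0.4,0,0,0.14,0,0],[0.3,0,0,0,0.14,0,0],[0.3,0,0,0,0.14,0,0],[0.3,0,0,0,0.14,0,0],[0.3,0,0,0,0.14,0,0],[0.3,0,0,0,0.14,0,0]]'|grep -E 'pos|wid'
python3 -m crank '[[0.3,0,0,0,0.14,0,0],[0.3,0,0,0,0.14,0,0],[0.3,0,0,0,0.14,0,0],[0.3,0,0,0,0.14,0,0],[0.3,0,0,0,0.14,0,0],[0.3,0,0,0,0.14,0,0],[0.3,0,0,0,0.14,0,0],[0.3,0,0,0,0.14,0,0]]' |grep -E 'pos|wid'
python3 -m crank '[[0.3,0,0,0,0.14,0,0],[0.3,0,0,0,0.14,0,0],[0.3,0,0,0,0.14,0,0],[0.3,0,0,0,0.14,0,0],[0.3,0,0,0,0.14,0,0],[0.3,0,0,0,0.14,0,0],[0.3,0,0,0,0.14,0,0],[0.3,0,0,0,0.14,0,0]]' |grep -E 'pos|wid'
python3 -m crank '[[0.3,0,0,0,0.14,0,0],[0.3,0,0,0,0.14,0,0],[0.3,0,0,0,0.14,0,0],[0.3,0,0,0,0,0,0],[0.3,0,0,0,0,0,0]]' |grep -E 'pos|wid'
python3 - <<'E'
from h import *
plan([.5485,.1185,.085],ori(0,0,1))
E
```

```text
position: [0.4399, -0.101, 0.009]
t: 43.87
position: [0.4412, -0.1007, 0.0098]
orientation: [-0.393, 0.588, 0.392, 0.588]
ft_force: [0.9, 2.8, 4.1]
gripper_width: 0.49
position: [0.44, -0.1009, 0.0843]
gripper_width: 0.487
position: [0.44, -0.1009, 0.0842]
gripper_width: 0.493
position: [0.44, -0.1008, 0.0843]
gripper_width: 0.49
position: [0.4401, -0.101, 0.0842]
gripper_width: 0.491
turn [0.003 0.003 0.   ] rows>=0.0 | shift [-0.011  1.446 -2.927] rows>=5.9 t 46.2833 q [-0.83  0.52  1.19  2.22 -0.68  0.84 -0.76]
```

```bash
python3 -m crank '[[0.3,0,0.145,-0.293,0,0,0],[0.3,0,0.145,-0.293,0,0,0],[0.3,0,0.145,-0.293,0,0,0],[0.3,0,0.145,-0.293,0,0,0],[0.3,0,0.145,-0.293,0,0,0],[0.3,0,0.145,-0.293,0,0,0],[0.3,0,0.145,-0.293,0,0,0],[0.3,0,0.145,-0.293,0,0,0]]'|grep pos
python3 -m crank '[[0.3,0,0.145,-0.293,0,0,0],[0.3,0,0.145,-0.293,0,0,0],[0.3,0,0,0,0,0,0],[0.3,0,0,0,0,0,0]]'|grep pos
python3 -m crank '[[0.3,0.3,0,0,0,0,0],[0.3,0.3,0,0,0,0,0],[0.3,0.25,0,0,0,0,0],[0.3,0.12,0,0,0,0,0],[0.3,0,0,0,0,0,0],[0.3,0,0,0,0,0,0]]'
python3 -m crank '[[0.64,0,0,0,0,0,0],[0.64,0,0,0,0,0,0],[0.64,0,0,0,0,0,0],[0.64,0,0,0,0,0,0],[0.64,-0.3,0,0,0,0,0],[0.64,-0.5,0,0,0,0,0],[0.64,-0.5,0,0,0,0,0],[0.64,-0.4,0,0,0,0,0]]' |grep -E 'pos|wid'
python3 -m crank '[[0.3,-0.2,-0.4,0,0,0,0],[0,-0.2,-0.4,0,0,0,0],[0,0,-0.4,0.3,0,0,0],[0,0,0,0.4,0,0,0],[0,0,0,0.4,0,0,0],[0,0,0,0.4,0,0,0],[0,0,0,0,0,0,0]]' |grep -E 'pos|wid'
python3 - <<'E'
from h import *
S=cam('side');T=cam('top')
a=cv2.resize(T['image'][150:285,180:400,::-1],None,fx=3.5,fy=3.5,interpolation=cv2.INTER_CUBIC);cv2.imwrite('pics/fin.png',a)
E
python3 carts.py
```

```text
position: [0.5278, 0.0761, 0.0841]
position: [0.5496, 0.12, 0.0839]
t: 47.78
position: [0.5493, 0.1176, 0.0118]
orientation: [-0.5, -0.499, 0.501, -0.5]
ft_force: [0.8, -0.8, -0.5]
gripper_width: 0.491
position: [0.5498, 0.1184, 0.1415]
gripper_width: 0.638
position: [0.4586, 0.0014, 0.1699]
gripper_width: 0.151
top
 blue
 (array([258. , 207.8]), np.int32(20), array([0.564, 0.191]))
 (array([206.5, 209.5]), np.int32(12), array([0.562, 0.344]))
 (array([283. , 208.5]), np.int32(18), array([0.561, 0.117]))
 (array([221. , 212.8]), np.int32(20), array([0.551, 0.301]))
 caps
side
 blue
 (array([307. , 234.5]), np.int32(6), array([0.563, 0.119]))
 (array([291.1, 251.8]), np.int32(8), array([0.567, 0.193]))
 (array([271.6, 283.4]), np.int32(14), array([0.553, 0.303]))
 (array([257.9, 294.1]), np.int32(18), array([0.563, 0.346]))
 caps
 (array([310.3, 237.8]), np.int32(146), array([0.548, 0.124]))
 (array([295.8, 254.1]), np.int32(195), array([0.551, 0.193]))
 (array([269.7, 291. ]), np.int32(474), array([0.543, 0.323]))
```

View pics/fin.png

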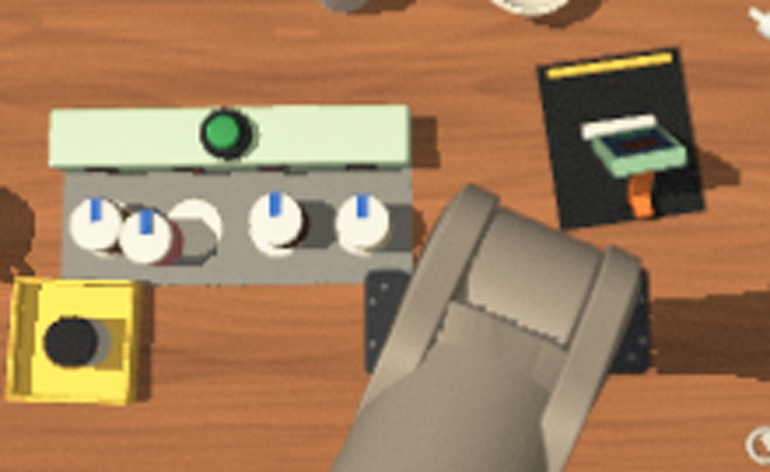

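The check caught the expected knock. Pink B now sits at crop (147,237), off its pad at (195,225) and beside A. The others are on their pads with marks up to the reader, and the spent one is in the tray. I'll regrip B with the jaws along x and put it back.

```bash
python3 -m crank '[[0.62,0,0,0,-0.143,0,0],[0.62,0,0,0,-0.143,0,0],[0.62,0,0,0,-0.143,0,0],[0.62,0,0,0,-0.143,0,0],[0.62,0,0,0,-0.143,0,0],[0.62,0,0,0,-0.143,0,0],[0.62,0,0,0,-0.143,0,0],[0.62,0,0,0,-0.143,0,0]]'|grep pos
python3 -m crank '[[0.62,0,0,0,-0.143,0,0],[0.62,0,0,0,-0.143,0,0],[0.62,0,0,0,-0.143,0,0],[0.62,0,0,0,-0.143,0,0],[0.62,0,0,0,-0.143,0,0],[0.62,0,0,0,-0.143,0,0],[0.62,0,0,0,0,0,0]]'|grep -E 'pos|wid'
python3 - <<'E'
from h import *
T=cam('top')
P=at(T,[[180+147/3.5,150+237/3.5],[180+97/3.5,150+225/3.5],[180+147/3.5,150+222/3.5]],.052);print(P)
print('A-B dist',np.linalg.norm(P[0]-P[1]))
plan([*P[0,:2],.15],ori(90,0,1))
E
```

```text
position: [0.4594, 0.0078, 0.169]
position: [0.4593, 0.0076, 0.169]
gripper_width: 0.615
[[0.53668566 0.29760287 0.052     ]
 [0.54749267 0.340439   0.052     ]
 [0.54935516 0.2977848  0.052     ]]
A-B dist 0.04417833847151577
turn [0.    0.001 0.002] rows>=0.0 | shift [0.253 3.869 1.031] rows>=7.2 t 50.5333 q [-1.    0.19  0.98  2.12 -0.2   0.92  0.09]
```

```bash
python3 -m crank '[[0.62,0,0.352,0.094,0,0,0],[0.62,0,0.352,0.094,0,0,0],[0.62,0,0.352,0.094,0,0,0],[0.62,0,0.352,0.094,0,0,0],[0.62,0,0.352,0.094,0,0,0],[0.62,0,0.352,0.094,0,0,0],[0.62,0,0.352,0.094,0,0,0],[0.62,0,0.352,0.094,0,0,0]]'|grep pos
python3 -m crank '[[0.62,0,0.352,0.094,0,0,0],[0.62,0,0.352,0.094,0,0,0],[0.62,0,0.352,0.094,0,0,0],[0.62,0,0,0,0,0,0],[0.62,0,0,0,0,0,0],[0.62,0,0,0,0,0,0]]'|grep -E 'pos|wid'
python3 - <<'E'
from h import *
plan([.5368,.2985,.011],ori(90,0,1))
E
```

```text
position: [0.5154, 0.2199, 0.1684]
position: [0.5363, 0.2964, 0.1683]
gripper_width: 0.62
turn [-0.002  0.     0.004] rows>=0.0 | shift [2.097 0.028 0.007] rows>=3.8 t 51.7 q [-1.19  0.5   0.81  1.77 -0.41  1.05 -0.23]
```

```bash
python3 -m crank '[[0.62,0.4,0.028,0.007,0,0,0],[0.62,0.4,0,0,0,0,0],[0.62,0.4,0,0,0,0,0],[0.62,0.4,0,0,0,0,0],[0.62,0.3,0,0,0,0,0],[0.62,0.2,0,0,0,0,0],[0.62,0,0,0,0,0,0],[0.62,0,0,0,0,0,0]]'|grep -E 'pos|forc'
python3 -m crank '[[0.3,0,0,0,0,0,0],[0.3,0,0,0,0,0,0],[0.3,0,0,0,0,0,0],[0.3,0,0,0,0,0,0],[0.3,0,0,0,0,0,0],[0.3,-0.01,-0.05,0,0,0,0],[0.3,-0.02,-0.05,0,0,0,0],[0.3,0,0,0,0,0,0]]'|grep -E 'pos|wid|forc'
python3 -m crank '[[0.3,-0.2,0,0,0,0,0],[0.3,-0.3,0,0,0,0,0],[0.3,0,-0.1,0.05,0,0,0],[0.3,0,-0.1,0.05,0,0,0],[0.3,0,-0.1,0.05,0,0,0],[0.3,0,0,0,0,0,0],[0.3,0,0,0,0,0,0]]'|grep -E 'pos|wid'
python3 - <<'E'
from h import *
plan([.5485,.2685,.0125],ori(90,0,1))
E
```

```text
position: [0.5375, 0.2978, 0.0115]
ft_force: [0.2, 0.3, 0.4]
position: [0.537, 0.2901, 0.0138]
ft_force: [-1.0, -0.5, -1.6]
gripper_width: 0.489
position: [0.5483, 0.2674, 0.0503]
gripper_width: 0.488
turn [-0.002 -0.001  0.003] rows>=0.0 | shift [0.504 0.014 0.003] rows>=0.9 t 53.6167 q [-1.06  0.63  0.7   1.86 -0.53  0.84 -0.09]
```

```bash
python3 -m crank '[[0.3,0.2,0.01,0,0,0,0],[0.3,0.2,0,0,0,0,0],[0.3,0.1,0,0,0,0,0],[0.3,0,0,0,0,0,0],[0.3,0,0,0,0,0,0]]'|grep -E 'pos|forc'
python3 -m crank '[[0.57,0,0,0,0,0,0],[0.57,0,0,0,0,0,0],[0.57,0,0,0,0,0,0],[0.57,0,0,0,0,0,0],[0.57,-0.3,0,0,0,0,0],[0.57,-0.5,0,0,0,0,0],[0.57,-0.5,0,0,0,0,0],[0.57,-0.5,0,0,0,0,0]]'|grep -E 'pos|wid'
python3 -m crank '[[0,-0.2,-0.3,-0.2,0,0,0],[0,0,-0.35,-0.2,0,0,0],[0,0,-0.35,-0.2,0,0,0],[0,0,-0.35,-0.2,0,0,0],[0,0,-0.35,-0.2,0,0,0],[0,0,-0.35,-0.2,0,0,0],[0,0,-0.35,0,0,0,0],[0,0,0,0,0,0,0]]'|grep -E 'pos|wid'
python3 carts.py
python3 - <<'E'
from h import *
S=cam('side');T=cam('top')
S['image'][:]=S['image']
for n,c in(('top',T),('side',S)):
    for y in(.3435,.2685,.1935,.1185):
        print(n,'pad pred centre',proj(c,[[.5485,y,.052]])[0].round(1),'blue pred',proj(c,[[.5625,y,.052]])[0].round(1))
crop(T,180,150,400,285,3.5,'fin2.png')
E
```

```text
position: [0.5475, 0.2693, 0.0117]
ft_force: [-0.2, 0.3, -0.9]
position: [0.5481, 0.2693, 0.1499]
gripper_width: 0.568
position: [0.4574, 0.0849, 0.1639]
gripper_width: 0.012
top
 blue
 (array([258. , 207.8]), np.int32(20), array([0.564, 0.191]))
 (array([206.5, 209.5]), np.int32(12), array([0.562, 0.344]))
 (array([231.1, 210.3]), np.int32(19), array([0.558, 0.271]))
 caps
 (array([270.3, 223.3]), np.int32(88), array([0.518, 0.155]))
 (array([281. , 247.6]), np.int32(492), array([0.447, 0.124]))
 (array([247.3, 266.2]), np.int32(117), array([0.395, 0.222]))
side
 blue
 (array([307. , 234.5]), np.int32(6), array([0.563, 0.119]))
 (array([291.3, 251.7]), np.int32(7), array([0.566, 0.192]))
 (array([275.9, 273.7]), np.int32(12), array([0.56 , 0.273]))
 (array([257.9, 294.1]), np.int32(18), array([0.563, 0.346]))
 caps
 (array([310.3, 237.7]), np.int32(148), array([0.548, 0.124]))
 (array([295.9, 254. ]), np.int32(197), array([0.551, 0.193]))
 (array([283.8, 275. ]), np.int32(285), array([0.54 , 0.265]))
 (array([262. , 296.8]), np.int32(228), array([0.55 , 0.347]))
top pad pred centre [206.7 214. ] blue pred [206.8 209.2]
top pad pred centre [231.8 213.6] blue pred [231.9 208.8]
top pad pred centre [257.2 213.1] blue pred [257.2 208.4]
top pad pred centre [282.7 212.7] blue pred [282.6 208. ]
side pad pred centre [263.2 296. ] blue pred [258.8 293.5]
side pad pred centre [280.5 274.5] blue pred [276.2 272.2]
side pad pred centre [296.5 254.7] blue pred [292.2 252.6]
side pad pred centre [311.2 236.4] blue pred [307.1 234.5]
```

View pics/fin2.png

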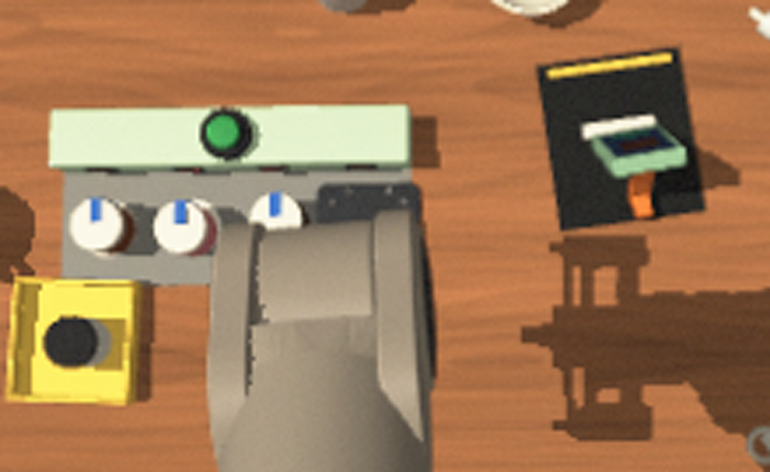

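All four cartridges are back on their pads with marks up to the reader, and the screen is standing. B is about 4 mm short in x, inside the tolerance. Now the button.

Run:
```python
from h import *
T=cam('top');print(at(T,[180+225/3.5,150+133/3.5],.067));plan([.6237,.230,.1639],ori(90,0,1))
```

```text
[[0.62151056 0.22924917 0.067     ]]
turn [0.003 0.001 0.002] rows>=0.0 | shift [-0.002  1.856  2.197] rows>=5.2 t 55.6167 q [-1.14  0.22  0.95  2.1  -0.23  0.92 -0.07]
```

```bash
python3 -m crank '[[0,0,0.232,0.272,0,0,0],[0,0,0.232,0.272,0,0,0],[0,0,0.232,0.272,0,0,0],[0,0,0.232,0.272,0,0,0],[0,0,0.232,0.272,0,0,0],[0,0,0.232,0.272,0,0,0],[0,0,0.232,0.272,0,0,0],[0,0,0.232,0.272,0,0,0]]'|grep pos
python3 -m crank '[[0,0,0,0,0,0,0],[0,0,0,0,0,0,0],[0,0.3,0,0,0,0,0],[0,0.3,0,0,0,0,0],[0,0.3,0,0,0,0,0],[0,0,0,0,0,0,0],[0,0,0,0,0,0,0]]'|grep -E 'pos|forc'
python3 -m crank '[[0,0.1,0,0,0,0,0],[0,0.1,0,0,0,0,0],[0,0,0,0,0,0,0],[0,0,0,0,0,0,0]]'|grep -E 'pos|forc'
```

```text
position: [0.6223, 0.2315, 0.1625]
position: [0.6203, 0.2284, 0.0954]
ft_force: [0.4, 0.5, -0.4]
position: [0.6217, 0.2289, 0.0813]
ft_force: [0.4, 0.4, 1.0]
```

```bash
python3 -m crank '[[0,0.1,0,0.02,0,0,0],[0,0,0,0,0,0,0],[0,0,0,0,0,0,0]]'|grep -E 'pos|forc'; python3 -m crank '[[0,0.06,0,0,0,0,0],[0,0,0,0,0,0,0],[0,0,0,0,0,0,0]]'|grep -E 'pos|forc'; python3 -m crank '[[0,0.06,0,0,0,0,0],[0,0,0,0,0,0,0],[0,0,0,0,0,0,0]]'|grep -E 'pos|forc'
```

```text
position: [0.6231, 0.2288, 0.0733]
ft_force: [0.2, -0.0, -0.4]
position: [0.623, 0.2288, 0.0689]
ft_force: [-0.8, 0.2, -0.0]
position: [0.623, 0.2288, 0.0643]
ft_force: [0.7, 0.8, -0.2]
```

```bash
for z in 1; do
python3 -m crank '[[0,0.06,0,0,0,0,0],[0,0.06,0,0,0,0,0],[0,0,0,0,0,0,0],[0,0,0,0,0,0,0]]'|grep -E 'pos|forc'
python3 -m crank '[[0,0.05,0,0,0,0,0],[0,0,0,0,0,0,0],[0,0,0,0,0,0,0]]'|grep -E 'pos|forc'
python3 -m crank '[[0,0.05,0,0,0,0,0],[0,0,0,0,0,0,0],[0,0,0,0,0,0,0]]'|grep -E 'pos|forc'
done
```

```text
position: [0.6229, 0.2288, 0.0551]
ft_force: [-0.6, -0.2, -0.4]
position: [0.6231, 0.2288, 0.0517]
ft_force: [-0.2, -0.4, -0.1]
position: [0.6231, 0.2288, 0.0479]
ft_force: [-0.5, -0.1, 0.5]
```

```bash
python3 -m crank '[[0,0.04,0,0,0,0,0],[0,0,0,0,0,0,0],[0,0,0,0,0,0,0]]'|grep -E 'pos|forc'
python3 -m crank '[[0,0.04,0,0,0,0,0],[0,0,0,0,0,0,0],[0,0,0,0,0,0,0]]'|grep -E 'pos|forc'
python3 -m crank '[[0,0.03,0,0,0,0,0],[0,0,0,0,0,0,0],[0,0,0,0,0,0,0]]'|grep -E 'pos|forc'
```

```text
position: [0.6231, 0.2288, 0.0449]
ft_force: [-0.4, 0.4, 0.8]
position: [0.6231, 0.2288, 0.0419]
ft_force: [0.8, 0.9, 0.5]
position: [0.6232, 0.2288, 0.0397]
ft_force: [1.3, 0.5, 0.4]
```

```bash
python3 -m crank '[[0,0.03,0,0,0,0,0],[0,0,0,0,0,0,0],[0,0,0,0,0,0,0]]'|grep -E 'pos|forc'
python3 -m crank '[[0,0.03,0,0,0,0,0],[0,0,0,0,0,0,0],[0,0,0,0,0,0,0]]'|grep -E 'pos|forc'
python3 -m crank '[[0,0.03,0,0,0,0,0],[0,0,0,0,0,0,0],[0,0,0,0,0,0,0]]'|grep -E 'pos|forc'
python3 - <<'E'
from h import *
S=cam('side');T=cam('top');crop(S,225,215,305,275,9.5,'btn.png')
print((proj(S,[robot.state()['position']+[0,0,.022]])-[225,215])*9.5)
E
```

```text
position: [0.6232, 0.2288, 0.0375]
ft_force: [-0.4, 0.5, 0.5]
position: [0.6231, 0.2288, 0.0352]
ft_force: [-0.1, 0.1, -1.3]
position: [0.6232, 0.2288, 0.033]
ft_force: [0.6, -0.7, 0.3]
[[395.44896571 347.98179456]]
```

View pics/btn.png

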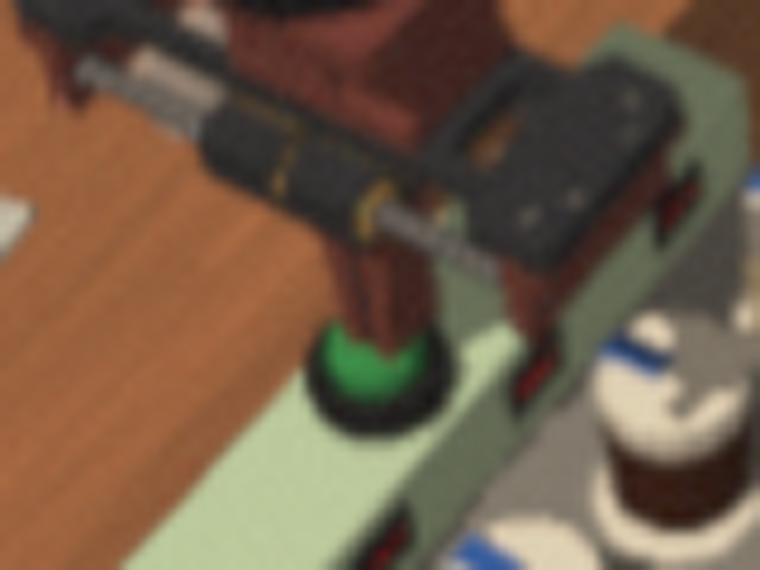

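The tips are right over the green button at about (380,350) and still just above it. Continuing down in small steps.

```bash
python3 -m crank '[[0,0.03,0,0,0,0,0],[0,0,0,0,0,0,0],[0,0,0,0,0,0,0]]'|grep -E 'pos|forc'
python3 -m crank '[[0,0.03,0,0,0,0,0],[0,0,0,0,0,0,0],[0,0,0,0,0,0,0]]'|grep -E 'pos|forc'
python3 -m crank '[[0,0.03,0,0,0,0,0],[0,0,0,0,0,0,0],[0,0,0,0,0,0,0]]'|grep -E 'pos|forc'
```

```text
position: [0.6234, 0.2289, 0.031]
ft_force: [-0.7, -0.2, 3.1]
position: [0.6235, 0.2288, 0.0287]
ft_force: [0.1, 1.2, 2.0]
position: [0.6235, 0.2289, 0.0267]
ft_force: [-0.9, 0.1, 5.8]
```

```bash
python3 -m crank '[[0,0.025,0,0,0,0,0],[0,0,0,0,0,0,0],[0,0,0,0,0,0,0]]'|grep -E 'pos|forc'
python3 -m crank '[[0,0.025,0,0,0,0,0],[0,0,0,0,0,0,0],[0,0,0,0,0,0,0],[0,0,0,0,0,0,0]]'|grep -E 'pos|forc'
```

```text
position: [0.6236, 0.2289, 0.0264]
ft_force: [-6.0, -0.4, 17.8]
position: [0.6237, 0.2289, 0.0261]
ft_force: [-10.0, -1.8, 29.5]
```

The button bottomed: about 6 mm of travel, then the force rose sharply. Retreating and doing a last check.

```bash
python3 -m crank '[[0,-0.1,0,0,0,0,0],[0,-0.3,0,0,0,0,0],[0,-0.5,0,0,0,0,0],[0,-0.5,0,0,0,0,0],[0,-0.5,0,0,0,0,0],[0,0,-0.35,-0.25,0,0,0],[0,0,-0.35,-0.25,0,0,0],[0,0,-0.35,-0.25,0,0,0]]'|grep -E 'pos|forc'
python3 -m crank '[[0,0,-0.35,-0.25,0,0,0],[0,0,-0.35,-0.25,0,0,0],[0,0,-0.35,-0.25,0,0,0],[0,0,-0.35,-0.25,0,0,0],[0,0,-0.35,-0.2,0,0,0],[0,0,-0.35,0,0,0,0],[0,0,0,0,0,0,0]]'|grep -E 'pos|forc'
python3 carts.py
python3 - <<'E'
from h import *
S=cam('side')
V=S['image'].max(2);w=np.zeros(V.shape,np.uint8);w[303:340,272:308]=V[303:340,272:308]<45
k=cv2.connectedComponentsWithStats(w);print('spent',k[3][1:],k[2][1:,4],proj(S,[.45,.367,.056]))
p=cv2.imread('pics/side0.png')
a=cv2.imread('pics/s10.png');b=cv2.resize(S['image'][110:230,270:390,::-1],None,fx=3.3,fy=3.3,interpolation=cv2.INTER_CUBIC)
print('pendant region diff',np.abs(a[160:320,160:280].astype(int)-b[160:320,160:280]).mean())
H,Sa,Vv=cv2.split(cv2.cvtColor(S['image'],cv2.COLOR_RGB2HSV));g=((H>55)&(H<75)&(Sa>150)&(Vv>60)).astype(np.uint8);k=cv2.connectedComponentsWithStats(g);print('button',k[3][1:],k[2][1:,4])
S0=np.load('pics/side0.npy',allow_pickle=True).item();H,Sa,Vv=cv2.split(cv2.cvtColor(S0['image'],cv2.COLOR_RGB2HSV));g=((H>55)&(H<75)&(Sa>150)&(Vv>60)).astype(np.uint8);k=cv2.connectedComponentsWithStats(g);print('button0',k[3][1:],k[2][1:,4])
E
```

```text
position: [0.5663, 0.1495, 0.1652]
ft_force: [-0.3, -0.4, -0.3]
position: [0.4755, -0.012, 0.1654]
ft_force: [-0.7, -0.1, -0.3]
top
 blue
 (array([258. , 207.8]), np.int32(20), array([0.564, 0.191]))
 (array([206.5, 209.5]), np.int32(12), array([0.562, 0.344]))
 (array([283. , 208.5]), np.int32(18), array([0.561, 0.117]))
 (array([231. , 210.5]), np.int32(18), array([0.558, 0.271]))
 caps
 (array([339.1, 227.2]), np.int32(278), array([ 0.503, -0.046]))
 (array([307.9, 246.2]), np.int32(154), array([0.45 , 0.046]))
 (array([357. , 253.4]), np.int32(110), array([ 0.426, -0.096]))
side
 blue
 (array([307. , 234.5]), np.int32(6), array([0.563, 0.119]))
 (array([291.3, 251.7]), np.int32(7), array([0.566, 0.192]))
 (array([275.9, 273.7]), np.int32(12), array([0.56 , 0.273]))
 (array([257.9, 294.1]), np.int32(18), array([0.563, 0.346]))
 caps
 (array([310.3, 237.8]), np.int32(148), array([0.548, 0.124]))
 (array([295.9, 254.2]), np.int32(196), array([0.551, 0.193]))
 (array([283.8, 275. ]), np.int32(283), array([0.54 , 0.265]))
 (array([262. , 296.9]), np.int32(228), array([0.55 , 0.347]))
spent [[290.29186603 321.55502392]] [209] [[290.21813256 321.31583924]]
pendant region diff 4.085190972222223
button [[265.5 249. ]
 [266.  251. ]] [4 1]
button0 [[265. 249.]
 [261. 252.]
 [268. 252.]] [1 1 1]
```

```bash
python3 -c "
from plant import workorder; print(workorder.sign_off())"
```

```text
the job is handed in; nothing more can be done
None
```

The whole task was carried out and handed in at about one minute of robot time. No verdict was reported, so what follows rests on my own checks.

- **Kickstand and screen:** I pinched the tab and folded the leg out to its stop, about 0.65 rad by image fit. The screen stands on its leg on the mat, facing the yellow line. Its edge is about 8–21 mm behind the strip, inside the 35 mm limit. The image there looked the same at the end as just after I let go.
- **Spent cartridge:** It is in the tray, with its cap within a pixel of the predicted spot at the last check.
- **Filled cartridges:** All four are on their own pads with the blue marks facing the reader. The pink one was knocked off its pad during the run, so I put it back. It sits about 4–5 mm short in x, inside the 12 mm limit. The marks of the other three were within about 3 mm of where they should be.
- **Scan button:** I pressed it to the bottom after everything stood in place: about 6 mm of travel, then the force rose to about 30 N. I then drew the arm clear. The images were too coarse to show the button's height, so I did not confirm directly that it came back up.
- **What disagreed:** The fingertips looked 22–28 mm behind the reported TCP in the images. At the button they only touched with the reported TCP about 35 mm below the button's top. I allowed for this by watching the force and the gripper width.
- **Budgets:** I viewed 17 pictures, three over the budget of 14.
- **Not checked:** I did not measure the bystander objects at the end. No move went near them.

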